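# Restock the adhesive cartridge warmer

### The arm

A 6-joint arm with a two-finger parallel gripper is mounted at the origin on the work surface. World frame = base frame: x ahead of the robot, y to its left, z up, the work surface at z = 0. Lengths are in mm, angles in rad, forces in N, time in s.
With the tool pointing down it reaches from about 350 to 775 mm from the base axis. Payload 7.3 kg.
Tool frame: the origin (TCP) lies at the very end of the fingers, on their centre line; the grasp point (between the pads) lies 19 mm behind it (pinch_z is the distance from the TCP to the grasp point, in mm); z points along the fingers, y is the direction in which the jaws open and shut (so a half turn about z gives the same grasp; the last joint's range is limited). The gripper opens to 92 mm and grips with 3 to 60 N. Pads are 19 mm wide; open, the fingers measure 130 mm over their backs; the gripper's body (75 mm by 190 mm) begins 47 mm behind the grasp point.
Start: joints at [-1.315, 0.342, 1.524, -0, 1.275, -0.146], TCP at [205.338, -483.199, 226.741] pointing down, gripper open.
Joint ranges: [-2.53, 2.53], [-0.77, 2.02], [0.04, 2.7], [-1, 4.14], [0.28, 2.66], [-3.11, 3.11]. Speed limits (rad/s): [2.57, 2.57, 3.14, 3.14, 3.14, 3.14].

### API

Orientations are given as [roll, pitch, yaw] about the fixed x, y, z axes, in that order (R = Rz(yaw) Ry(pitch) Rx(roll)).
In Python, from plant import * gives the robot as it stands.
- The arm moves only by the tool step_arm, never from a script. Its argument "moves" is one flat list of numbers, 7 for each row, row after row: the shift along the tool's x, y, z scaled (see below), then the turn, a rotation vector about the tool's x, y, z scaled (see below), then the closure, from -1 (fully open) to 1 (shut). A call has 1 to 8 rows; each row shifts and turns the pose as measured when the row begins, along the tool's axes as they then stand; what a row does not reach is not made up. The controller multiplies each number of a shift by 2 cm and each number of a turn by 4 degrees. A row lasts 1/12 s, in which the tool goes at most 41.7 mm and 7.16 degrees, less where a joint would pass 70% of its speed; a pose out of reach is approached as far as the arm can. A call with a number of a shift or a turn outside -1 to 1 is refused whole. A call with a gripper value outside its range is refused whole. The fingers move at their own pace and stop on an object; the grip force is fixed at half the most. Time passes only in rows, so rows that do not move let the fingers close. It gives the time, the measured TCP pose, the force and the opening at its end, in the units of the state.
- get_obs(): the state, without advancing time (a new reading comes with each control period).
- capture(name): name is "scene" or "top" or "wrist"; returns the picture (480x640x3 uint8, red, green, blue); there is no depth.
- get_calibration(name): a dict with "mtx" (3x3 intrinsics, pixels), "k1" (the pictures are not rectified: a ray, as slopes to the right and down, at radius r is drawn at 1 + k1 r^2 times it, then the intrinsics apply), "eye" and "orientation" of the camera in the world; the wrist camera has in their place "mount" (4x4, takes a point from camera to tool coordinates, whose origin is the TCP and whose axes are the flange's). Camera axes: x right, y down, z forward; pixel columns grow to the right and rows downward; lengths in mm; the calibration is good to about 2 mm. A picture is of the moment at which its call begins: read the wrist's pose just before it. get_calibration takes no time and is no camera call.
- close_job(): hands the job in, once; it reports no verdict.
The state is a dict: "time": time; "joint_positions": joint angles; "dq": joint speeds; "tau": joint torques, N m; "tool_pos": TCP position; "tcp_rot": TCP orientation; "contact_force": force on the tool from outside, world axes, zero at the start; "moment": the same for the moment, N m; "grip_width": finger opening in mm.
Only numpy, scipy, OpenCV 4.12 (cv2) and the standard library are available. Lean on these libraries where they do the work, as an engineer would, in place of code of your own. Each camera call takes 0.05 s, during which the arm holds its last target.

### The job

Switch the cartridge warmer off by sliding its heat slider to the right-hand end as seen from the robot, and leave it off while you put the used-up cartridges (black open top, no nozzle) from its wells into the grey waste tray and load every full cartridge from the bench, nozzle up and fully home, into a well of its own size. Then slide the heat up to the long heavy tick. Leave the glue bottle, the shoe last and the hammer alone.

Things in the scene. Friction and masses are not known exactly. Their poses are not given: they have to be found in the camera images.
- warmer: fixed cartridge warmer, 160 (x) by 300 (y) mm. Rear half (+x): aluminium block, top 51 mm above the bench, with a row of five round wells along y, each 36 mm deep (floor 15 mm above the bench), 58 mm apart. Front half (-x, towards the robot): low grey panel, 25 mm high, with the heat slider. Origin: centre of its underside, x from panel to block, y along the row
- heat (a joint): heat slider's position in m along the warmer's +y: 0 = off (right-hand end seen from the robot), 0.12 = full heat (left-hand end); the long heavy black tick is at 0.080
- heat_top (a point): centre of the top face of the slider's black grip, which is 28 (x) by 20 (y, along the track) by 40 mm high; the aluminium track under it is 40 mm wide and 14 mm high and stands on the panel
- mark (a point): the long heavy black tick right across the slider track, 40 by 6 mm, carried on down the panel in front (the other ticks are short and thin); point at panel level under its middle: the grip's centre is to stand over it
- well0 (a point): centre of the floor of a large well, 50.5 mm across; wells run 0 to 4 from +y to -y
- well1 (a point): centre of the floor of a large well, 50.5 mm across; wells run 0 to 4 from +y to -y
- well2 (a point): centre of the floor of a large well, 50.5 mm across; wells run 0 to 4 from +y to -y
- well3 (a point): centre of the floor of a small well, 40.5 mm across; wells run 0 to 4 from +y to -y
- well4 (a point): centre of the floor of a small well, 40.5 mm across; wells run 0 to 4 from +y to -y
- large1: white plastic adhesive cartridge with a grey band, upright cylinder 48 mm across, body 88 mm tall with a bevelled foot, with a closed flat top and a grey nozzle stub (16 mm across, 18 mm high) on it; 0.2 kg, heavy at the foot. Origin: centre of its underside, z along the cylinder to the nozzle. Fits the large wells. May be absent
- large2: white plastic adhesive cartridge with a grey band, upright cylinder 48 mm across, body 88 mm tall with a bevelled foot, with a closed flat top and a grey nozzle stub (16 mm across, 18 mm high) on it; 0.2 kg, heavy at the foot. Origin: centre of its underside, z along the cylinder to the nozzle. Fits the large wells. May be absent
- large3: white plastic adhesive cartridge with a grey band, upright cylinder 48 mm across, body 88 mm tall with a bevelled foot, with a closed flat top and a grey nozzle stub (16 mm across, 18 mm high) on it; 0.2 kg, heavy at the foot. Origin: centre of its underside, z along the cylinder to the nozzle. Fits the large wells. May be absent
- small1: the same cartridge in the small size: 38 mm across, body 78 mm tall, nozzle stub 16 mm across and 18 mm high; 0.13 kg. Origin: centre of its underside, z to the nozzle. Fits the small wells. May be absent
- small2: the same cartridge in the small size: 38 mm across, body 78 mm tall, nozzle stub 16 mm across and 18 mm high; 0.13 kg. Origin: centre of its underside, z to the nozzle. Fits the small wells. May be absent
- empty1: used-up cartridge, 48 mm across, 88 mm tall, without nozzle and with a black open top, 0.06 kg; if present it stands in well0 at the start. Origin: centre of its underside, z up the cylinder
- empty2: used-up cartridge, 48 mm across, 88 mm tall, without nozzle and with a black open top, 0.06 kg; if present it stands in well2 at the start. Origin: centre of its underside, z up the cylinder
- empty3: used-up cartridge, 38 mm across, 78 mm tall, without nozzle and with a black open top, 0.06 kg; if present it stands in well3 at the start. Origin: centre of its underside, z up the cylinder
- empty1_mid (a point): point halfway up the axis of empty1
- empty2_mid (a point): point halfway up the axis of empty2
- empty3_mid (a point): point halfway up the axis of empty3
- tray: fixed open grey plastic waste tray, 200 (x) by 130 (y) mm outside, 45 mm high, walls and floor 4 mm. Origin: centre of its underside
- bottle: bystander: blue glue bottle with a pointed tip, 60 mm across, 145 mm tall. Origin: centre of its underside
- last: bystander: wooden shoe last, about 200 mm long, 110 mm high. Origin under its middle
- hammer: bystander: hammer, 260 mm long, lying. Origin under the middle of its length
Mind the look-alikes: they are no part of the job. What is shaped like the empty3 but yellow is not meant.

How it is judged (in metres and radians):
On the way, in this order (a step that is already met when the one before it is completed fails the run):
1. the heat slider is slid to off (value of joint heat below 0.008 m), for 0.2 s.
2. with the heat still off, every used-up cartridge is in the tray and every full one is fully home in a well of its size (value of joint heat below 0.008 m and x of empty1_mid in the frame of tray between -0.096 and 0.096 m and y of empty1_mid in the frame of tray between -0.061 and 0.061 m and z of each of empty1_mid, empty2_mid, empty3_mid in the frame of tray below 0.06 m and linear speed of each of empty1, empty2, empty3 below 0.02 m/s and x of empty2_mid in the frame of tray between -0.096 and 0.096 m and y of empty2_mid in the frame of tray between -0.061 and 0.061 m and x of empty3_mid in the frame of tray between -0.096 and 0.096 m and y of empty3_mid in the frame of tray between -0.061 and 0.061 m and (distance between large1 and well0 below 0.006 m or distance between large1 and well1 below 0.006 m or distance between large1 and well2 below 0.006 m) and angle between each of large1, large2, large3, small1, small2's own z axis and vertical below 0.1 rad and (distance between large2 and well0 below 0.006 m or distance between large2 and well1 below 0.006 m or distance between large2 and well2 below 0.006 m) and (distance between large3 and well0 below 0.006 m or distance between large3 and well1 below 0.006 m or distance between large3 and well2 below 0.006 m) and (distance between small1 and well3 below 0.006 m or distance between small1 and well4 below 0.006 m) and (distance between small2 and well3 below 0.006 m or distance between small2 and well4 below 0.006 m)), for 0.3 s.
3. the heat slider is at the long tick (value of joint heat between 0.075 and 0.085 m), for 0.2 s.
At the end, for the whole second after the job is handed in: Slider within 5 mm of the long tick; each full cartridge nozzle up, at rest, underside within 6 mm of the floor centre of a well of its size, tilt below 0.1 rad; the middle of each used-up cartridge within the tray walls and under 60 mm above its underside (all of step 3 and x of empty1_mid in the frame of tray between -0.096 and 0.096 m and y of empty1_mid in the frame of tray between -0.061 and 0.061 m and z of each of empty1_mid, empty2_mid, empty3_mid in the frame of tray below 0.06 m and linear speed of each of empty1, empty2, empty3, large1, large2, large3, small1, small2 below 0.02 m/s and x of empty2_mid in the frame of tray between -0.096 and 0.096 m and y of empty2_mid in the frame of tray between -0.061 and 0.061 m and x of empty3_mid in the frame of tray between -0.096 and 0.096 m and y of empty3_mid in the frame of tray between -0.061 and 0.061 m and (distance between large1 and well0 below 0.006 m or distance between large1 and well1 below 0.006 m or distance between large1 and well2 below 0.006 m) and angle between each of large1, large2, large3, small1, small2's own z axis and vertical below 0.1 rad and (distance between large2 and well0 below 0.006 m or distance between large2 and well1 below 0.006 m or distance between large2 and well2 below 0.006 m) and (distance between large3 and well0 below 0.006 m or distance between large3 and well1 below 0.006 m or distance between large3 and well2 below 0.006 m) and (distance between small1 and well3 below 0.006 m or distance between small1 and well4 below 0.006 m) and (distance between small2 and well3 below 0.006 m or distance between small2 and well4 below 0.006 m)); the robot touches nothing.
It fails at once if the bottle is moved more than 40 mm (distance of bottle from where it was at the start of the episode above 0.04 m).
It fails at once if the last is moved more than 40 mm (distance of last from where it was at the start of the episode above 0.04 m).
It fails at once if the hammer is moved more than 40 mm (distance of hammer from where it was at the start of the episode above 0.04 m).
It fails at once if a used-up cartridge is taken from its well while the heat is on (value of joint heat above 0.02 m and z of any of empty1, empty2, empty3 in the frame of warmer above 0.05 m).
Of large1, large2, large3, small1, small2 only 3 to 5 are there at a start; the rules pass over those that are not, and their reading is None.
Of empty1, empty2, empty3 only 2 to 3 are there at a start; the rules pass over those that are not, and their reading is None.
At some moment in a run one of large1, large2, large3, small1, small2 may be knocked a few centimetres aside while the robot is not near it.
Once in a run the grip may slacken for a moment while it holds something.
It also fails if it takes over 210 s, if anything falls off the work surface, if the arm or the gripper's body presses on something with over 40 N, if the wrist force passes 120 N, or if a joint passes its speed limit or range.

## Working session

There is one attempt and no reset: what is moved stays moved. The work goes in short steps, Python scripts to look and compute and a tool call to move; the robot and the scene stay as the last step left them, time stands still between calls to the robot, and variables do not carry over. Pictures are saved under pics/ and viewed, and the job is handed in when it is done.

Besides the shell and the picture viewer there is one more tool, called after "Emit:" by a JSON object that holds its "name" and its "arguments". step_arm: Moves the arm, as the interface text tells. Shifts and turns lie within -1 to 1; 1 stands for 2 cm of shift or 4 degrees of turn. Its arguments: {"type":"object","properties":{"moves":{"type":"array"}},"required":["moves"]}

```bash
ls; mkdir -p pics; python3 - <<'E'
from plant import *
import cv2
o=get_obs();print(o)
for n in("scene","top","wrist"):
    im=capture(n);cv2.imwrite(f"pics/{n}0.png",im[:,:,::-1]);print(n,get_calibration(n))
E
```

```text
pics
{'time': 0.0, 'joint_positions': array([-1.31502354e+00,  3.42736328e-01,  1.52503349e+00, -2.24233473e-06,
        1.27540384e+00, -1.45985579e-01]), 'dq': array([ 8.02131068e-04,  3.38463099e-04, -2.05356257e-05,  1.28471496e-03,
        3.54224376e-04,  6.04178803e-04]), 'tau': array([-1.55068297e-03, -4.31246459e+01, -2.44213986e+01,  7.15618883e-02,
        5.60708146e-02, -1.35777091e-04]), 'tool_pos': array([ 205.21477631, -482.77764446,  226.03216095]), 'tcp_rot': array([-3.14002816e+00, -2.27862519e-04,  4.01758841e-01]), 'contact_force': array([0.20995627, 0.35922783, 1.03277347]), 'moment': array([0.03463369, 0.0239794 , 0.01121094]), 'grip_width': 91.95535436066734}
scene {'mtx': array([[564.56679181,   0.        , 321.6736892 ],
       [  0.        , 564.56679181, 245.89182887],
       [  0.        ,   0.        ,   1.        ]]), 'k1': -0.0035618009143004083, 'eye': array([1234.43029369, -445.59124743,  885.04478181]), 'orientation': array([-2.39885413,  0.00459917,  0.98253453])}
top {'mtx': array([[519.96473802,   0.        , 322.15512494],
       [  0.        , 519.96473802, 238.63180565],
       [  0.        ,   0.        ,   1.        ]]), 'k1': -0.03471538124839793, 'eye': array([ 406.03234646,  -21.4344752 , 1240.24857419]), 'orientation': array([-2.98563477,  0.0080181 , -1.58475813])}
wrist {'mtx': array([[342.59371485,   0.        , 316.4339693 ],
       [  0.        , 342.59371485, 238.29742813],
       [  0.        ,   0.        ,   1.        ]]), 'k1': -0.03785610327694798, 'mount': array([[ 6.99010249e-04, -9.60170757e-01, -2.79413007e-01,
         7.60207569e+01],
       [ 9.99999658e-01,  7.94738991e-04, -2.29320495e-04,
        -3.15771768e-01],
       [ 4.42247244e-04, -2.79412751e-01,  9.60170984e-01,
        -1.57760826e+02],
       [ 0.00000000e+00,  0.00000000e+00,  0.00000000e+00,
         1.00000000e+00]])}
```

View pics/top0.png

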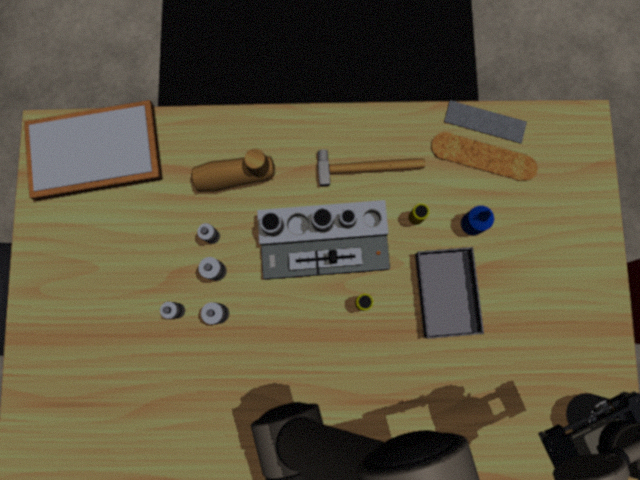

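View pics/scene0.png

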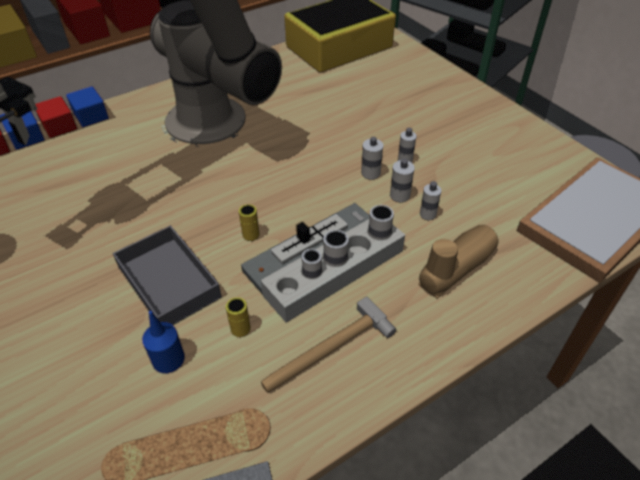

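The top view shows the empties (black tops) at (270,222), (322,217) and (347,215). The full cartridges are two large at (209,268) and (211,313), and two small at (206,233) and (170,310). The yellow look-alikes are at (419,213) and (363,302), the tray is at (449,292), the slider grip at (333,257) and the long tick at (317,262).

```bash
cat > h.py <<'E'
from plant import *
import numpy as np, cv2
from scipy.spatial.transform import Rotation as R
def campose(n,o=None):
    c=get_calibration(n)
    if 'eye' in c: return c,R.from_euler('xyz',c['orientation']).as_matrix(),np.array(c['eye'])
    Rt=R.from_euler('xyz',o['tcp_rot']).as_matrix(); M=c['mount']
    return c,Rt@M[:3,:3],Rt@M[:3,3]+o['tool_pos']
def ray(n,px,o=None):
    c,Rc,e=campose(n,o)
    p=cv2.undistortPoints(np.array(px,float).reshape(-1,1,2),c['mtx'],np.array([c['k1'],0,0,0.]))[:,0]
    d=np.c_[p,np.ones(len(p))]@Rc.T
    return e,d
def onz(n,px,z,o=None):
    e,d=ray(n,px,o); z=np.broadcast_to(z,len(d)); s=(z-e[2])/d[:,2]; return e+d*s[:,None]
def proj(n,P,o=None):
    c,Rc,e=campose(n,o); q=(np.array(P,float).reshape(-1,3)-e)@Rc; s=q[:,:2]/q[:,2:]; r2=(s**2).sum(1,keepdims=True)
    s=s*(1+c['k1']*r2); return s@c['mtx'][:2,:2].T+c['mtx'][:2,2]
def shot(n,name=None):
    o=get_obs(); im=capture(n)[:,:,::-1].copy()
    if name: cv2.imwrite('pics/'+name,im)
    return o,im
def st():
    o=get_obs(); print('t%.1f'%o['time'],o['tool_pos'].round(1),o['tcp_rot'].round(3),'F',o['contact_force'].round(1),'w%.1f'%o['grip_width']); return o
def to(p,yaw,n=1):
    "tool-axis shift needed (scaled rows) to p with tool down and yaw"
    o=st(); Rt=R.from_euler('xyz',o['tcp_rot']); d=Rt.inv().apply(np.array(p,float)-o['tool_pos'])
    Rg=R.from_euler('xyz',[np.pi,0,yaw]); t=np.degrees((Rt.inv()*Rg).as_rotvec())
    print('shift/20:',(d/20).round(2),'turn/4:',(t/4).round(2))
E
python3 - <<'E'
from h import *
n='top'
im=cv2.imread('pics/top0.png')
big=cv2.resize(im[190:340,150:500],None,fx=2.28,fy=2.28,interpolation=cv2.INTER_CUBIC)
cv2.imwrite('pics/topcrop.png',cv2.convertScaleAbs(big,alpha=1.8))
for nm,p,z in [('w0',(270,221),103),('w2',(322,216),103),('w3',(347,215),93),('l_a',(209,267),88),('l_b',(211,312),88),('s_a',(206,232),78),('s_b',(170,309),78),('tray',(449,293),45),('blk_tl',(257,208),51),('blk_tr',(387,202),51),('slider',(333,257),79),('tick',(317,268),39),('bottle',(478,220),0),('last',(232,172),0),('hammer',(370,167),0),('y1',(419,213),78),('y2',(363,302),78)]:
    print(nm,onz(n,[p],z)[0].round(0))
E
```

```text
w0 [627. 101. 103.]
w2 [636. -15. 103.]
w3 [639. -71.  93.]
l_a [527. 239.  88.]
l_b [427. 232.  88.]
s_a [608. 249.  78.]
s_b [435. 327.  78.]
tray [ 464. -303.   45.]
blk_tl [668. 137.  51.]
blk_tr [ 678. -167.   51.]
slider [547. -38.  79.]
tick [526.  -2.  39.]
bottle [ 641. -394.    0.]
last [771. 206.   0.]
hammer [ 778. -135.    0.]
y1 [ 645. -236.   78.]
y2 [ 445. -103.   78.]
```

View pics/topcrop.png

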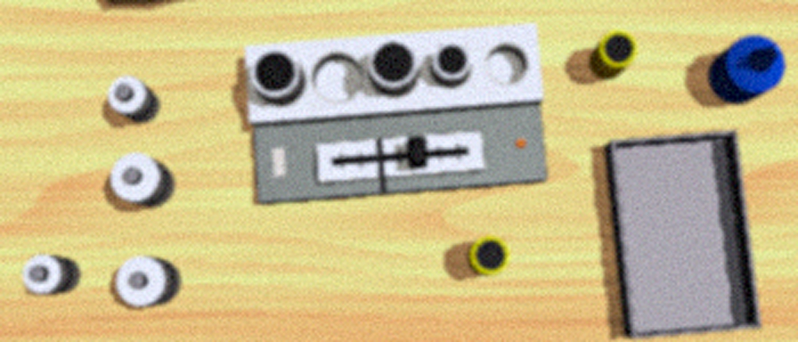

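Candidates for the first target, the slider: only the black grip at (333,257), which stands on the white track. Candidates for the empties: black tops at (270,222), (322,217) and (347,215) in the wells, versus yellow bodies at (419,213) and (363,302). The crop confirms the white ones in the wells.

```bash
python3 - <<'E'
from h import *
to([548,-35,230],0.077)
E
```

```text
t0.1 [ 205.3 -482.9  226.2] [-3.14  -0.     0.402] F [-0.2 -0.1 -0.3] w91.8
shift/20: [ 24.53 -13.91  -0.17] turn/4: [-0.02  0.    4.65]
```

Emit:
{"name": "step_arm", "arguments": {"moves": [1,-0.57,0,0,0,0,-1,1,-0.57,0,0,0,0,-1,1,-0.57,0,0,0,0,-1,1,-0.57,0,0,0,0,-1,1,-0.57,0,0,0,0,-1,1,-0.57,0,0,0,0,-1,1,-0.57,0,0,0,0,-1,1,-0.57,0,0,0,0,-1]}}

```text
time: 0.82
tool_pos: [317.9, -332.9, 223.4]
tcp_rot: [-3.136, 0.001, 0.394]
contact_force: [-0.2, 0.1, -0.1]
grip_width: 92.0
```

Emit:
{"name": "step_arm", "arguments": {"moves": [1,-0.57,0,0,0,0,-1,1,-0.57,0,0,0,0,-1,1,-0.57,0,0,0,0,-1,1,-0.57,0,0,0,0,-1,1,-0.57,0,0,0,0,-1,1,-0.57,0,0,0,0,-1,1,-0.57,0,0,0,0,-1,1,-0.57,0,0,0,0,-1]}}

```text
time: 1.48
tool_pos: [434.3, -178.2, 222.5]
tcp_rot: [-3.133, 0.003, 0.393]
contact_force: [-0.1, -1.1, -0.5]
grip_width: 91.6
```

Emit:
{"name": "step_arm", "arguments": {"moves": [1,-0.57,0,0,0,0,-1,1,-0.57,0,0,0,0,-1,1,-0.57,0,0,0,0,-1,1,-0.57,0,0,0,0.8,-1,0.6,-0.4,0,0,0,1,-1,0,0,0,0,0,1,-1,0,0,0,0,0,1,-1,0,0,0,0,0,1,-1]}}

```text
time: 2.15
tool_pos: [503.5, -83.5, 220.4]
tcp_rot: [-3.131, 0.009, 0.052]
contact_force: [-0.3, -0.1, -0.0]
grip_width: 91.8
```

```bash
python3 - <<'E'
from h import *
to([548,-35,230],0.077)
shot('wrist','w1.png')
E
```

```text
t2.1 [503.5 -83.5 220.4] [-3.131  0.009  0.052] F [-0.3 -0.1 -0. ] w91.8
shift/20: [ 2.34 -2.31 -0.48] turn/4: [-0.15  0.13 -0.36]
```

View pics/w1.png

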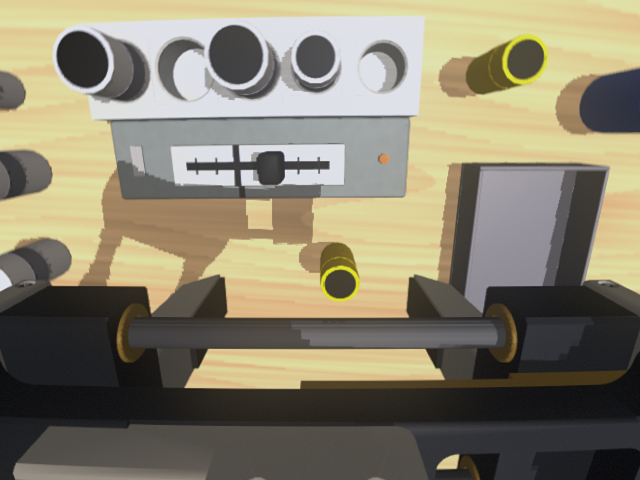

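The wrist view shows the warmer clearly: grip at (270,168), long tick at x≈238, empties at (82,62), (237,57) and (317,57), and empty wells at (187,70) and (383,67).

```bash
cat > meas.py <<'E'
from h import *
def block(im,o,z=51,v=False):
    hsv=cv2.cvtColor(im,cv2.COLOR_BGR2HSV)
    m=((hsv[...,1]<40)&(hsv[...,2]>190)).astype(np.uint8)*255
    return m
E
python3 - <<'E'
from h import *
im=cv2.imread('pics/w1.png')
cv2.imwrite('pics/w1c.png',cv2.resize(im[0:220,60:440],None,fx=2.1,fy=2.1,interpolation=cv2.INTER_CUBIC))
hsv=cv2.cvtColor(im,cv2.COLOR_BGR2HSV)
for p in [(140,25),(350,100),(410,90),(250,195),(330,150),(270,168),(190,60),(383,60),(300,300),(540,250)]: print(p,hsv[p[1],p[0]])
E
```

```text
(140, 25) [113   9 232]
(350, 100) [114  11 233]
(410, 90) [113  10 232]
(250, 195) [30  5 98]
(330, 150) [113  10 231]
(270, 168) [150   7  69]
(190, 60) [113  10 232]
(383, 60) [  8   6 171]
(300, 300) [ 19  93 224]
(540, 250) [130  15 151]
```

View pics/w1c.png

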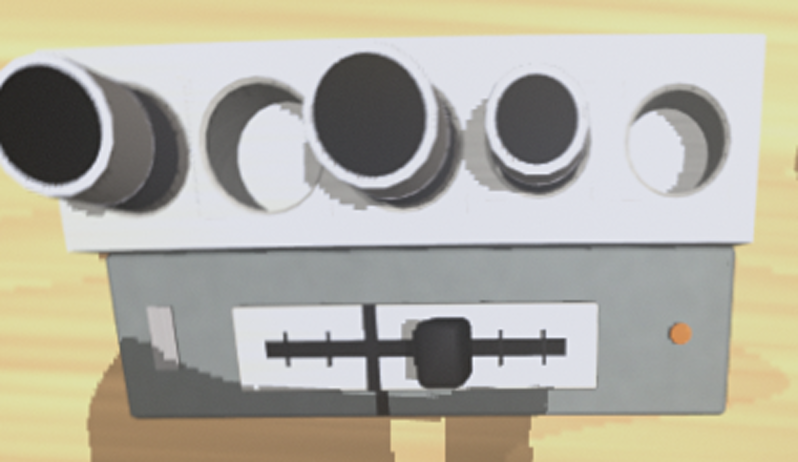

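```bash
cat > /tmp/o1.py <<'E'
import numpy as np
o=dict(tool_pos=np.array([503.5,-83.5,220.4]),tcp_rot=np.array([-3.131,.009,.052]))
E
python3 - <<'E'
from h import *
exec(open('/tmp/o1.py').read())
f=lambda x,y:(x/2.1+60,y/2.1)
P=onz('wrist',[f(766,36),f(752,243),f(67,251)],51,o);print(P.round(1))
d=P[2]-P[1];print('len',np.linalg.norm(d),'yaw',np.arctan2(-d[0],d[1]),np.linalg.norm(P[0]-P[1]))
c=(P[0]+P[2])/2;print('block centre',c)
T=onz('wrist',[f(232,306),f(597,303),f(599,386),f(245,391)],39,o);print(T.round(1),T.mean(0))
print('tick',onz('wrist',[f(370,304),f(374,390)],39,o).round(1))
print('grip',onz('wrist',[f(445,343),f(445,320)],79,o).round(1))
print('e0,2,3',onz('wrist',[f(50,125),f(373,119),f(538,121)],[103,103,93],o).round(1))
print('w4',onz('wrist',[f(678,140)],51,o).round(1))
E
```

```text
[[ 682.5 -163.4   51. ]
 [ 602.9 -167.8   51. ]
 [ 585.5  131.4   51. ]]
len 299.6290646725315 yaw 0.05826245874324786 79.66385978135065
block centre [633.97919657 -16.00577811  51.        ]
[[ 564.3   63.6   39. ]
 [ 573.9 -103.9   39. ]
 [ 536.4 -107.7   39. ]
 [ 525.3   59.9   39. ]] [549.9754402  -22.02055169  39.        ]
tick [[ 5.682e+02 -4.000e-01  3.900e+01]
 [ 5.288e+02 -1.900e+00  3.900e+01]]
grip [[555.7 -40.5  79. ]
 [564.9 -40.3  79. ]]
e0,2,3 [[627.7  98.9 103. ]
 [633.4 -17.1 103. ]
 [637.4 -74.3  93. ]]
w4 [[ 641.7 -131.8   51. ]]
```

```bash
python3 - <<'E'
from h import *
to([551,-40.5,150],0.058)
E
```

```text
t2.2 [503.4 -83.5 220.4] [-3.131  0.009  0.048] F [-0.5  0.1  0.3] w91.7
shift/20: [ 2.51 -2.    3.52] turn/4: [-0.15  0.13 -0.15]
```

Emit:
{"name": "step_arm", "arguments": {"moves": [0.85,-0.7,0.9,-0.15,0.13,-0.1,-1,0.85,-0.7,0.9,0,0,0,-1,0.8,-0.6,0.9,0,0,0,-1,0,0,0.9,0,0,0,-1,0,0,0,0,0,0,-1]}}

```text
time: 2.62
tool_pos: [553.4, -40.1, 146.4]
tcp_rot: [3.139, -0.003, 0.06]
contact_force: [-0.4, -0.5, 0.1]
grip_width: 91.9
```

```bash
python3 - <<'E'
from h import *
to([551,-40.5,52],0.058)
shot('wrist','w2.png')
E
```

```text
t2.6 [553.4 -40.1 146.4] [ 3.139e+00 -3.000e-03  6.000e-02] F [-0.4 -0.5  0.1] w91.9
shift/20: [-0.13  0.    4.72] turn/4: [ 0.03 -0.04  0.03]
```

View pics/w2.png

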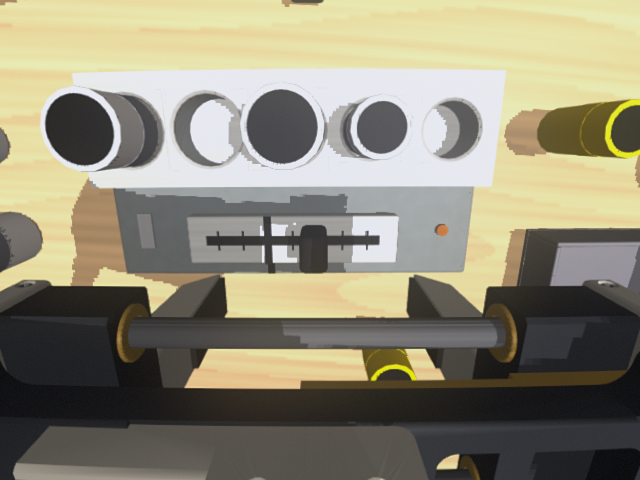

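```bash
python3 - <<'E'
from h import *
o=get_obs()
for dx in(-14,14):
  for z in (79,39): print(dx,z,proj('wrist',[[551+dx,-40.5-10,z],[551+dx,-40.5+10,z]],o).round(0).tolist())
im=cv2.imread('pics/w2.png');cv2.imwrite('pics/w2c.png',cv2.resize(im[190:290,220:420],None,fx=4,fy=4,interpolation=cv2.INTER_CUBIC)*1)
print(proj('wrist',[o['tool_pos']],o))
E
```

```text
-14 79 [[330.0, 276.0], [302.0, 274.0]]
-14 39 [[328.0, 258.0], [304.0, 256.0]]
14 79 [[333.0, 238.0], [304.0, 237.0]]
14 39 [[330.0, 225.0], [305.0, 223.0]]
[[317.42938499 295.28194344]]
```

View pics/w2c.png

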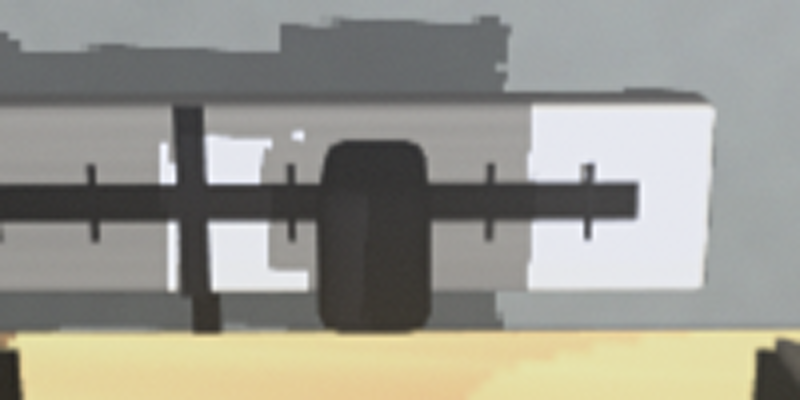

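Emit:
{"name": "step_arm", "arguments": {"moves": [-0.05,-0.08,0.9,0,0,0,-1,0,0,0.9,0,0,0,-1,0,0,0.9,0,0,0,-1,0,0,0.9,0,0,0,-1,0,0,0.9,0,0,0,-1,0,0,0.2,0,0,0,-1]}}

```text
time: 3.17
tool_pos: [558.0, -42.4, 60.2]
tcp_rot: [3.135, -0.018, 0.063]
contact_force: [-0.4, 1.0, -0.4]
grip_width: 91.9
```

```bash
python3 - <<'E'
from h import *
to([551,-38.5,53],0.058)
E
```

```text
t3.2 [558.  -42.4  60.2] [ 3.135 -0.018  0.063] F [-0.4  1.  -0.4] w91.9
shift/20: [-0.34 -0.22  0.35] turn/4: [ 0.1  -0.26  0.07]
```

Emit:
{"name": "step_arm", "arguments": {"moves": [-0.34,-0.22,0.35,0.1,-0.26,0.07,-1,0,0,0,0,0,0,0,0,0,0,0,0,0,0.4,0,0,0,0,0,0,0.6,0,0,0,0,0,0,0.6,0,0,0,0,0,0,0.6]}}

```text
time: 3.67
tool_pos: [552.8, -39.8, 58.0]
tcp_rot: [3.141, -0.005, 0.058]
contact_force: [-0.2, -0.4, 0.8]
grip_width: 63.3
```

Emit:
{"name": "step_arm", "arguments": {"moves": [0,0,0,0,0,0,1,0,0,0,0,0,0,1,0,0,0,0,0,0,1,0,0,0,0,0,0,1]}}

```text
time: 4.0
tool_pos: [553.6, -39.9, 59.5]
tcp_rot: [3.14, -0.008, 0.058]
contact_force: [0.5, 0.8, 0.4]
grip_width: 36.2
```

Emit:
{"name": "step_arm", "arguments": {"moves": [-0.1,0,0.3,0,-0.1,0,1,0,0,0.1,0,0,0,1,0,0,0,0,0,0,1,0,0,0,0,0,0,1]}}

```text
time: 4.33
tool_pos: [551.8, -39.9, 51.1]
tcp_rot: [3.14, -0.001, 0.058]
contact_force: [-1.1, 0.5, 5.2]
grip_width: 19.8
```

```bash
python3 - <<'E'
from h import *
o=st();print(o['moment'])
to([553.5,-81,55],0.058)
E
```

```text
t4.3 [551.8 -39.9  51.1] [ 3.14e+00 -1.00e-03  5.80e-02] F [-1.1  0.5  5.2] w19.8
[0.07613543 0.21863683 0.05563364]
t4.3 [551.8 -39.9  51.1] [ 3.14e+00 -1.00e-03  5.80e-02] F [-1.1  0.5  5.2] w19.8
shift/20: [-0.04  2.06 -0.19] turn/4: [ 0.03 -0.01  0.  ]
```

Emit:
{"name": "step_arm", "arguments": {"moves": [0,0.4,0,0,0,0,1,0,0.4,0,0,0,0,1,0,0.4,0,0,0,0,1,0,0.4,0,0,0,0,1,0,0.3,0,0,0,0,1,0,0.2,0,0,0,0,1,0,0,0,0,0,0,1,0,0,0,0,0,0,1]}}

```text
time: 5.0
tool_pos: [554.4, -81.1, 51.1]
tcp_rot: [-3.132, -0.001, 0.055]
contact_force: [0.8, 2.6, 0.6]
grip_width: 19.5
```

Emit:
{"name": "step_arm", "arguments": {"moves": [0,0.15,0,-0.1,0,0,1,0,0.15,0,0,0,0,1,0,0.1,0,0,0,0,1,0,0,0,0,0,0,1]}}

```text
time: 5.33
tool_pos: [554.4, -81.0, 51.1]
tcp_rot: [-3.125, -0.0, 0.054]
contact_force: [0.1, -1.7, 0.8]
grip_width: 19.9
```

Emit:
{"name": "step_arm", "arguments": {"moves": [0,0,0,-0.1,0,0,-0.5,0,0,0,0,0,0,-0.5,0,0,0,0,0,0,-1,0,0,-1,0,0,0,-1,0,0,-1,0,0,0,-1,0,0,-1,0,0,0,-1,0,0,-1,0,0,0,-1,0,0,-1,0,0,0,-1]}}

```text
time: 6.0
tool_pos: [550.4, -86.2, 148.3]
tcp_rot: [-3.133, 0.014, 0.05]
contact_force: [0.6, -0.1, -0.0]
grip_width: 68.4
```

Emit:
{"name": "step_arm", "arguments": {"moves": [0,0,-1,0,0,-1,-1,0,0,-1,0,0,-1,-1,0,0,-1,0,0,-1,-1,0,0,0,0,0,-1,-1,0,0,0,0,0,-1,-1,0,0,0,0,0,-1,-1,0,0,0,0,0,-1,-1,0,0,0,0,0,-1,-1]}}

```text
time: 6.67
tool_pos: [552.6, -93.7, 217.6]
tcp_rot: [-3.139, 0.004, 0.626]
contact_force: [-0.0, -0.3, 0.0]
grip_width: 91.8
```

```bash
python3 - <<'E'
from h import *
to([625,-16,200],1.629)
shot('wrist','w3.png')
E
```

```text
t6.7 [552.6 -93.7 217.6] [-3.139  0.004  0.626] F [-0.  -0.3  0. ] w91.8
shift/20: [ 5.21 -1.03  0.86] turn/4: [ -0.06   0.03 -14.37]
```

View pics/w3.png

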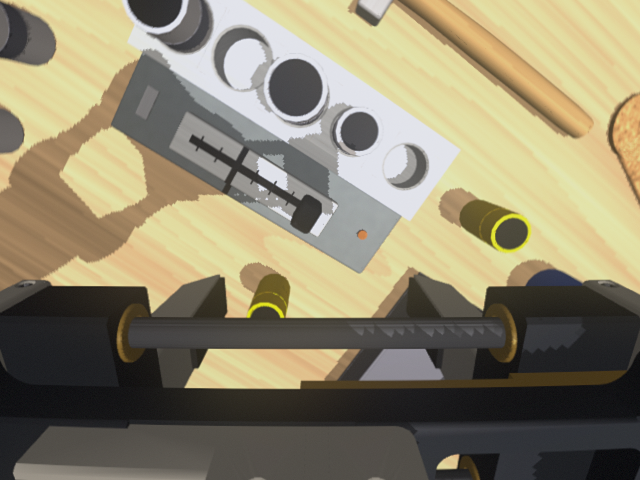

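The slider now stands at the right-hand end. Next I turn the jaws across the row.

Emit:
{"name": "step_arm", "arguments": {"moves": [0,0,0,0,0,-1,-1,0,0,0,0,0,-1,-1,0,0,0,0,0,-1,-1,0,0,0,0,0,-1,-1,0,0,0,0,0,-1,-1,0,0,0,0,0,-1,-1,0,0,0,0,0,-1,-1,0,0,0,0,0,-1,-1]}}

```text
time: 7.38
tool_pos: [551.4, -98.7, 216.4]
tcp_rot: [-3.136, 0.006, 1.193]
contact_force: [-0.3, 0.4, 0.4]
grip_width: 91.7
```

Emit:
{"name": "step_arm", "arguments": {"moves": [0,0,0,0,0,-1,-1,0,0,0,0,0,-1,-1,0,0,0,0,0,-1,-1,0,0,0,0,0,-1,-1,0,0,0,0,0,-1,-1,0,0,0,0,0,-1,-1,0,0,0,0,0,-1,-1]}}

```text
time: 7.97
tool_pos: [550.3, -102.9, 215.1]
tcp_rot: [-3.131, 0.005, 1.689]
contact_force: [0.8, -0.4, -0.6]
grip_width: 92.0
```

```bash
python3 - <<'E'
from h import *
to([637,-74,150],1.629)
E
```

```text
t8.0 [ 550.3 -102.9  215.1] [-3.131  0.005  1.689] F [ 0.8 -0.4 -0.6] w92.0
shift/20: [0.94 4.51 3.21] turn/4: [-0.15  0.08  0.86]
```

Emit:
{"name": "step_arm", "arguments": {"moves": [0.2,0.9,0.3,-0.15,0.08,0.86,-1,0.2,0.9,0.5,0,0,0,-1,0.2,0.9,0.5,0,0,0,-1,0.2,0.9,0.5,0,0,0,-1,0.1,0.7,0.5,0,0,0,-1,0,0,0.3,0,0,0,-1]}}

```text
time: 8.47
tool_pos: [638.0, -82.8, 162.6]
tcp_rot: [3.138, 0.004, 1.614]
contact_force: [-1.4, -0.0, 0.4]
grip_width: 91.8
```

```bash
python3 - <<'E'
from h import *
to([637,-74,150],1.629)
o,im=shot('wrist','w4.png')
print(proj('wrist',[[637.4,-74.3,93],[633.4,-17,103],[627.7,98.9,103]],o).round(0))
E
```

```text
t8.5 [638.  -82.8 162.6] [3.138 0.004 1.614] F [-1.4 -0.   0.4] w91.8
shift/20: [ 0.45 -0.03  0.63] turn/4: [ 0.05  0.06 -0.21]
[[315. 240.]
 [313. 155.]
 [311. -64.]]
```

View pics/w4.png

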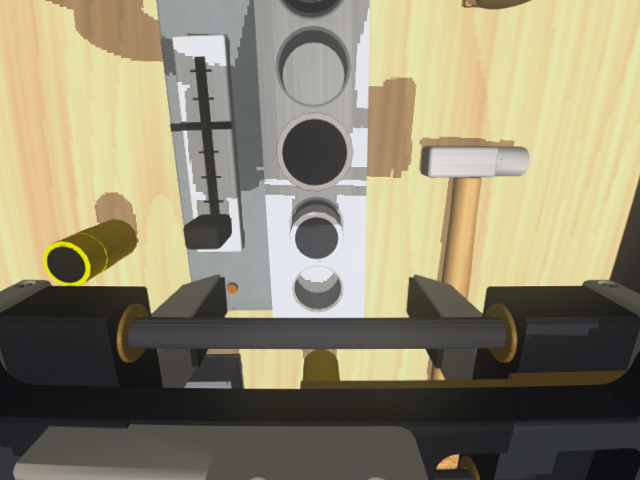

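```bash
python3 - <<'E'
from h import *
im=cv2.imread('pics/w4.png')
cv2.imwrite('pics/w4c.png',cv2.resize(im[0:320,160:400],None,fx=2.5,fy=2.5,interpolation=cv2.INTER_CUBIC)[:600] if 0 else cv2.resize(im[20:320,160:400],None,fx=2,fy=2,interpolation=cv2.INTER_CUBIC))
E
```

```text
(no output)
```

View pics/w4c.png

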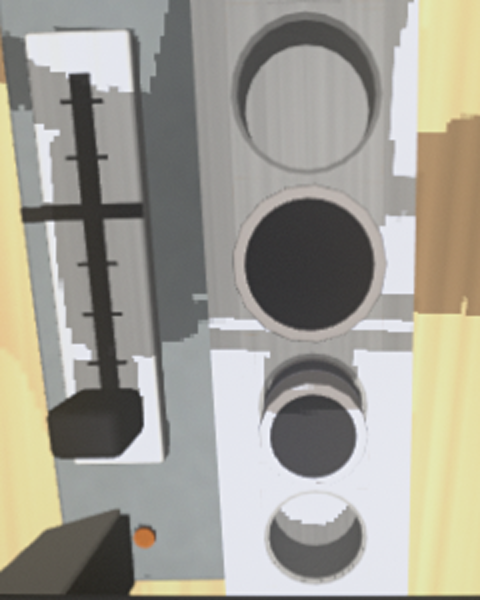

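```bash
cat > fit.py <<'E'
from h import *
from scipy.optimize import least_squares
o1=dict(tool_pos=np.array([503.5,-83.5,220.4]),tcp_rot=np.array([-3.131,.009,.052]))
o4=dict(tool_pos=np.array([638,-82.8,162.6]),tcp_rot=np.array([3.138,.004,1.614]))
f=lambda x,y:(x/2.1+60,y/2.1)
g=lambda x,y:(x/2+160,y/2+20)
# warmer frame points
W=lambda i,z:(40,116-58*i,z)
obs=[(o1,[(W(4,51),f(678,139.5)),(W(0,103),f(52,125)),(W(2,103),f(372.5,119.5)),(W(3,93),f(538.5,121)),((80,-150,51),f(766,36)),((0,-150,51),f(752,243)),((0,150,51),f(67,251))]),
(o4,[(W(1,51),g(306,92)),(W(2,103),g(309.5,263)),(W(3,93),g(313.5,432)),(W(4,51),g(315.5,537.5))])]
def pts(p,P):
    c,s=np.cos(p[2]),np.sin(p[2]); P=np.array(P,float); return np.c_[p[0]+c*P[:,0]-s*P[:,1],p[1]+s*P[:,0]+c*P[:,1],P[:,2]]
def res(p,raw=False):
    r=[]
    for k,(o,l) in enumerate(obs):
        q=p[3+5*0:6]; 
        oo=dict(o); Rt=R.from_euler('xyz',o['tcp_rot'])
        a=p[6+2*k:8+2*k]
        Rn=Rt*R.from_rotvec([a[0],a[1],0]); oo['tcp_rot']=Rn.as_euler('xyz'); oo['tool_pos']=o['tool_pos']+Rn.apply(q)
        r.append((proj('wrist',pts(p,[x[0] for x in l]),oo)-np.array([x[1] for x in l])).ravel())
    if raw: return r
    return np.r_[np.concatenate(r)/0.7,p[3:6]/2,p[6:]/.006]
s=least_squares(res,[594,-14,.058]+[0]*7)
np.set_printoptions(suppress=True,precision=4)
if __name__=='__main__':
    print(s.x);print([x.reshape(-1,2).round(1).tolist() for x in res(s.x,True)])
    print('std',np.sqrt(np.diag(np.linalg.inv(s.jac.T@s.jac)))[:6])
    print(pts(s.x,[W(i,15) for i in range(5)]).round(1))
E
python3 fit.py
```

```text
[593.0182 -18.5179   0.06    -1.6026  -1.8816  -1.1367  -0.003    0.0005
  -0.0004   0.0004]
[[[0.0, 1.2], [-0.8, 0.7], [-0.2, -1.3], [-0.1, -0.1], [-0.1, -0.2], [0.4, -0.3], [0.8, 0.2]], [[0.6, 0.3], [0.2, -0.2], [-0.4, 0.7], [-0.5, -0.8]]]
std [0.5799 0.604  0.0018 0.5789 0.5664 0.661 ]
[[ 626.    99.7   15. ]
 [ 629.5   41.8   15. ]
 [ 632.9  -16.1   15. ]
 [ 636.4  -74.    15. ]
 [ 639.9 -131.9   15. ]]
```

```bash
python3 - <<'E'
from h import *
to([636.4,-74,110],1.629)
E
```

```text
t8.5 [636.3 -82.9 161.3] [3.141 0.004 1.614] F [-0.1 -0.1 -1.8] w91.9
shift/20: [0.45 0.02 2.56] turn/4: [ 0.01  0.05 -0.21]
```

Emit:
{"name": "step_arm", "arguments": {"moves": [0.25,0,0.3,0,0.05,-0.2,-0.3,0.2,0,0.5,0,0,0,-0.3,0,0,0.5,0,0,0,-0.3,0,0,0.5,0,0,0,-0.3,0,0,0.5,0,0,0,-0.3,0,0,0,0,0,0,-0.3]}}

```text
time: 9.02
tool_pos: [632.4, -74.5, 111.6]
tcp_rot: [-3.14, 0.0, 1.626]
contact_force: [-1.2, -0.6, -0.8]
grip_width: 61.0
```

```bash
python3 - <<'E'
from h import *
to([636.4,-74,62],1.629)
E
```

```text
t9.0 [632.4 -74.5 111.6] [-3.14   0.     1.626] F [-1.2 -0.6 -0.8] w61.0
shift/20: [0.02 0.2  2.48] turn/4: [-0.02  0.   -0.04]
```

Emit:
{"name": "step_arm", "arguments": {"moves": [0,0.25,0.5,0,0,0,-0.3,0,0.1,0.5,0,0,0,-0.3,0,0.05,0.5,0,0,0,-0.3,0,0.05,0.5,0,0,0,-0.3,0,0,0.4,0,0,0,-0.3,0,0,0,0,0,0,-0.3]}}

```text
time: 9.52
tool_pos: [642.4, -74.5, 58.3]
tcp_rot: [-3.14, 0.0, 1.625]
contact_force: [-0.5, 0.5, -0.3]
grip_width: 60.1
```

```bash
python3 - <<'E'
from h import *
to([636.4,-74,62],1.629)
E
```

```text
t9.5 [642.4 -74.5  58.3] [-3.14   0.     1.625] F [-0.5  0.5 -0.3] w60.1
shift/20: [ 0.04 -0.3  -0.19] turn/4: [-0.02  0.01 -0.05]
```

Emit:
{"name": "step_arm", "arguments": {"moves": [0,-0.3,-0.15,0,0,0,-0.3,0,0,0,0,0,0,0.2,0,0,0,0,0,0,0.5,0,0,0,0,0,0,0.5,0,0,0,0,0,0,0.5,0,0,0,0,0,0,0.5,0,0,0,0,0,0,0.5]}}

```text
time: 10.1
tool_pos: [636.4, -75.1, 63.0]
tcp_rot: [3.141, 0.001, 1.625]
contact_force: [-0.3, 0.5, -1.6]
grip_width: 37.8
```

```bash
python3 - <<'E'
from h import *
to([636.4,-74,62],1.629)
E
```

```text
t10.1 [636.4 -75.1  63. ] [3.141e+00 1.000e-03 1.625e+00] F [-0.3  0.5 -1.6] w37.8
shift/20: [0.05 0.   0.05] turn/4: [ 0.02  0.02 -0.06]
```

```bash
python3 - <<'E'
from h import *
im=cv2.imread('pics/top0.png')
cv2.imwrite('pics/trayc.png',cv2.convertScaleAbs(cv2.resize(im[235:350,400:500],None,fx=5,fy=5,interpolation=cv2.INTER_CUBIC),alpha=2))
E
```

```text
(no output)
```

View pics/trayc.png

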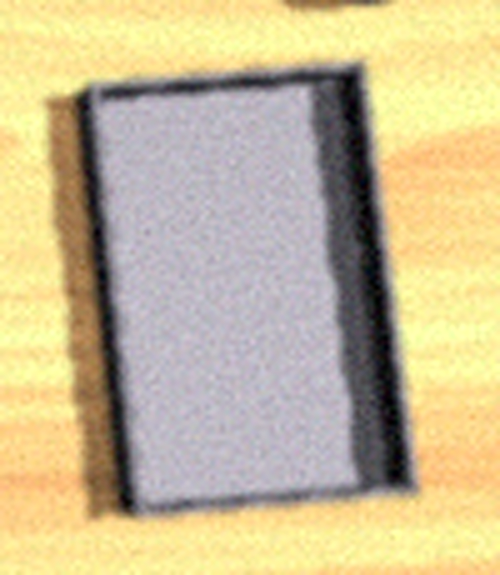

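Emit:
{"name": "step_arm", "arguments": {"moves": [0,0,-0.5,0,0,0,1,0,0,-0.7,0,0,0,1,0,0,-1,0,0,0,1,0,0,-1,0,0,0,1,0,0,-1,0,0,0,1,0,0,-1,0,0,0,1]}}

```text
time: 10.6
tool_pos: [634.5, -74.3, 169.2]
tcp_rot: [-3.136, -0.001, 1.625]
contact_force: [0.4, 0.7, -0.1]
grip_width: 37.5
```

```bash
cat >> h.py <<'E'
E
python3 - <<'E'
from h import *
P=onz('top',[(x/5+400,y/5+235) for x,y in [(82,90),(362,66),(414,490),(124,516)]],45)
print(P.round(0),P.mean(0).round(1))
a=P[0]-P[3];b=P[1]-P[2];v=a+b;print(np.linalg.norm(a),np.linalg.norm(b),np.linalg.norm(P[0]-P[1]),np.arctan2(v[1],v[0]))
c=P.mean(0);y=np.arctan2(v[1],v[0])
for t in [(0,-33),(65,30),(-65,30)]: print(t,(c[0]+np.cos(y)*t[0]-np.sin(y)*t[1]).round(0),(c[1]+np.sin(y)*t[0]+np.cos(y)*t[1]).round(0))
to([462,-335,170],1.629)
E
```

```text
[[ 557. -232.   45.]
 [ 566. -363.   45.]
 [ 372. -376.   45.]
 [ 363. -243.   45.]] [ 464.5 -303.5   45. ]
194.7371565854143 194.68438637450367 130.99163427969629 0.060975352484137636
(0, -33) 467.0 -336.0
(65, 30) 528.0 -270.0
(-65, 30) 398.0 -278.0
t10.6 [634.5 -74.3 169.2] [-3.136e+00 -1.000e-03  1.625e+00] F [ 0.4  0.7 -0.1] w37.5
shift/20: [-12.55  -9.32  -0.  ] turn/4: [-0.08 -0.02 -0.06]
```

Emit:
{"name": "step_arm", "arguments": {"moves": [-0.97,-0.7,0,0,0,0,1,-0.97,-0.7,0,0,0,0,1,-0.97,-0.7,0,0,0,0,1,-0.97,-0.7,0,0,0,0,1,-0.97,-0.7,0,0,0,0,1,-0.97,-0.7,0,0,0,0,1,-0.97,-0.7,0,0,0,0,1,-0.97,-0.7,0,0,0,0,1]}}

```text
time: 11.27
tool_pos: [532.9, -237.6, 183.6]
tcp_rot: [3.129, 0.005, 1.634]
contact_force: [-0.5, -0.5, -0.1]
grip_width: 38.1
```

Emit:
{"name": "step_arm", "arguments": {"moves": [-0.97,-0.7,0,0,0,0,1,-0.97,-0.7,0,0,0,0,1,-0.97,-0.7,0,0,0,0,1,-0.97,-0.7,0,0,0,0,1,-0.5,-0.4,0,0,0,0,1,0,0,0,0,0,0,1]}}

```text
time: 11.77
tool_pos: [469.0, -336.9, 188.8]
tcp_rot: [3.127, 0.009, 1.63]
contact_force: [0.7, 0.6, -0.1]
grip_width: 37.7
```

```bash
python3 - <<'E'
from h import *
to([467,-336,90],1.629)
E
```

```text
t11.8 [ 469.  -336.9  188.8] [3.127 0.009 1.63 ] F [ 0.7  0.6 -0.1] w37.7
shift/20: [ 0.1  -0.17  4.94] turn/4: [0.21 0.13 0.02]
```

Emit:
{"name": "step_arm", "arguments": {"moves": [0.1,-0.15,0.9,0.2,0.13,0,1,0,0,0.9,0,0,0,1,0,0,0.9,0,0,0,1,0,0,0.9,0,0,0,1,0,0,0.9,0,0,0,1,0,0,0.7,0,0,0,1,0,0,0,0,0,0,1]}}

```text
time: 12.35
tool_pos: [469.0, -327.0, 77.3]
tcp_rot: [-3.14, -0.005, 1.634]
contact_force: [-0.6, 0.5, -0.7]
grip_width: 37.4
```

```bash
python3 - <<'E'
from h import *
to([467,-336,53],1.629)
shot('wrist','w5.png')
E
```

```text
t12.3 [ 469.  -327.    77.3] [-3.14  -0.005  1.634] F [-0.6  0.5 -0.7] w37.4
shift/20: [-0.45 -0.13  1.22] turn/4: [-0.02 -0.07  0.07]
```

View pics/w5.png

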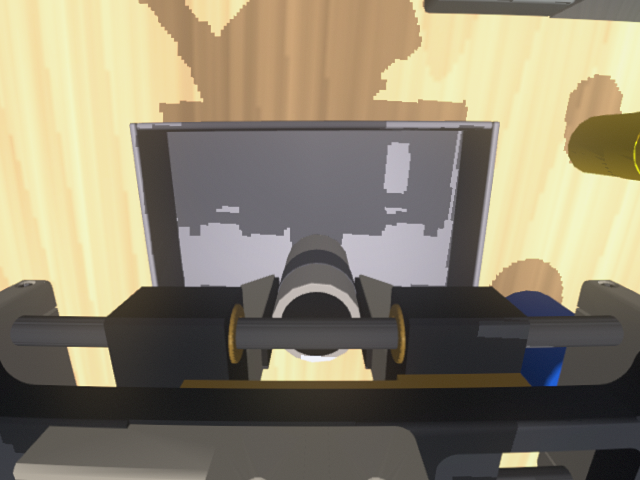

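Empty3 is over the tray, centred in x, and the tray's near wall is visible at row 125. I'll lower it, release and rise.

Emit:
{"name": "step_arm", "arguments": {"moves": [-0.35,-0.1,0.4,0,0,0,1,-0.1,0,0.4,0,0,0,1,0,0,0.35,0,0,0,1,0,0,0,0,0,0,1,0,0,0,0,0,0,1]}}

```text
time: 12.82
tool_pos: [470.1, -336.3, 55.0]
tcp_rot: [3.14, -0.002, 1.637]
contact_force: [0.4, -0.0, -0.1]
grip_width: 37.5
```

Emit:
{"name": "step_arm", "arguments": {"moves": [0,0,0,0,0,0,0,0,0,0,0,0,0,-0.2,0,0,0,0,0,0,-0.3,0,0,0,0,0,0,-0.3,0,0,-0.5,0,0,0,-0.3,0,0,-0.8,0,0,0,-0.2,0,0,-1,0,0,0,-0.2,0,0,-1,0,0,0,-0.2]}}

```text
time: 13.48
tool_pos: [468.6, -335.4, 123.0]
tcp_rot: [-3.14, -0.006, 1.636]
contact_force: [0.4, -0.8, 0.4]
grip_width: 55.2
```

Emit:
{"name": "step_arm", "arguments": {"moves": [0,0,-1,0,0,0,-0.5,0.5,0.5,-1,0,0,0,-0.5,1,0.5,-0.5,0,0,0,-0.5,1,0.5,0,0,0,0,-0.5,1,0.5,0,0,0,0,-0.5,1,0.5,0,0,0,0,-0.5,1,0.5,0,0,0,0,-0.5,1,0.5,0,0,0,0,-0.5]}}

```text
time: 14.15
tool_pos: [533.6, -203.1, 191.3]
tcp_rot: [3.128, 0.009, 1.628]
contact_force: [0.1, -1.2, 0.0]
grip_width: 68.9
```

```bash
python3 - <<'E'
from h import *
to([632.9,-16.1,180],1.629)
shot('top','t1.png')
E
```

```text
t14.2 [ 533.6 -203.1  191.3] [3.128 0.009 1.628] F [ 0.1 -1.2  0. ] w68.9
shift/20: [9.06 5.48 0.56] turn/4: [ 0.2   0.12 -0.01]
```

View pics/t1.png

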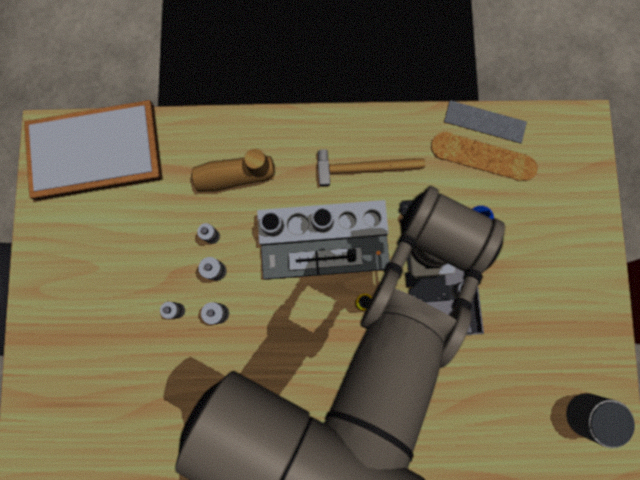

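Emit:
{"name": "step_arm", "arguments": {"moves": [0.9,0.55,0,0.2,0.1,0,-0.52,0.9,0.55,0,0,0,0,-0.52,0.9,0.55,0,0,0,0,-0.52,0.9,0.55,0,0,0,0,-0.52,0.9,0.55,0,0,0,0,-0.52,0.9,0.55,0,0,0,0,-0.52,0.9,0.55,0,0,0,0,-0.52,0.9,0.55,0,0,0,0,-0.52]}}

```text
time: 14.87
tool_pos: [616.7, -45.3, 200.6]
tcp_rot: [3.134, 0.004, 1.629]
contact_force: [-0.7, -0.1, -0.3]
grip_width: 70.1
```

Emit:
{"name": "step_arm", "arguments": {"moves": [0.9,0.55,0.2,0,0,0,-0.52,0.9,0.55,0.5,0,0,0,-0.52,0.3,0.2,0.7,0,0,0,-0.52,0,0,0.7,0,0,0,-0.52,0,0,0.5,0,0,0,-0.52,0,0,0,0,0,0,-0.52]}}

```text
time: 15.37
tool_pos: [643.4, 3.4, 150.9]
tcp_rot: [3.127, 0.005, 1.635]
contact_force: [-0.1, -0.7, -0.1]
grip_width: 69.6
```

```bash
python3 - <<'E'
from h import *
to([632.9,-16.1,68],1.629)
E
```

```text
t15.4 [643.4   3.4 150.9] [3.127 0.005 1.635] F [-0.1 -0.7 -0.1] w69.6
shift/20: [-0.92 -0.64  4.14] turn/4: [0.2  0.07 0.08]
```

Emit:
{"name": "step_arm", "arguments": {"moves": [-0.6,-0.4,0,0.2,0.07,0.08,-0.52,-0.3,-0.2,0.3,0,0,0,-0.52,0,0,0.5,0,0,0,-0.52,0,0,0.5,0,0,0,-0.52,0,0,0.5,0,0,0,-0.52,0,0,0,0,0,0,-0.52]}}

```text
time: 15.87
tool_pos: [630.6, -21.4, 113.1]
tcp_rot: [3.141, 0.0, 1.624]
contact_force: [-0.5, 0.0, 0.1]
grip_width: 69.6
```

```bash
python3 - <<'E'
from h import *
to([632.9,-16.1,68],1.629)
E
```

```text
t15.9 [630.6 -21.4 113.1] [3.141 0.    1.624] F [-0.5  0.   0.1] w69.6
shift/20: [0.26 0.13 2.26] turn/4: [ 0.    0.01 -0.07]
```

Emit:
{"name": "step_arm", "arguments": {"moves": [0.26,0.13,0.3,0,0,0,-0.52,0,0.05,0.5,0,0,0,-0.52,0,0,0.5,0,0,0,-0.52,0,0,0.5,0,0,0,-0.52,0,0,0.35,0,0,0,-0.52,0,0,0,0,0,0,-0.52]}}

```text
time: 16.37
tool_pos: [634.3, -14.3, 64.6]
tcp_rot: [-3.141, -0.0, 1.625]
contact_force: [-1.1, 0.2, -0.5]
grip_width: 69.7
```

```bash
python3 - <<'E'
from h import *
to([632.9,-16.1,68],1.629)
E
```

```text
t16.4 [634.3 -14.3  64.6] [-3.141 -0.     1.625] F [-1.1  0.2 -0.5] w69.7
shift/20: [-0.08 -0.08 -0.17] turn/4: [-0.01 -0.   -0.06]
```

Emit:
{"name": "step_arm", "arguments": {"moves": [-0.1,-0.08,-0.15,0,0,0,0,0,0,0,0,0,0,1,0,0,0,0,0,0,1,0,0,0,0,0,0,1,0,0,0,0,0,0,1,0,0,0,0,0,0,1]}}

```text
time: 16.87
tool_pos: [633.3, -16.8, 68.7]
tcp_rot: [3.141, 0.0, 1.625]
contact_force: [0.4, 0.3, -0.4]
grip_width: 47.6
```

Emit:
{"name": "step_arm", "arguments": {"moves": [0,0,-0.3,0,0,0,1,0,0,-0.6,0,0,0,1,0,0,-1,0,0,0,1,0,0,-1,0,0,0,1,0,0,-1,0,0,0,1,0,0,-1,0,0,0,1,-0.3,-0.2,-1,0,0,0,1,-0.6,-0.4,-0.3,0,0,0,1]}}

```text
time: 17.53
tool_pos: [622.7, -33.8, 203.2]
tcp_rot: [3.138, -0.0, 1.628]
contact_force: [0.2, -0.7, -0.7]
grip_width: 47.8
```

```bash
python3 - <<'E'
from h import *
to([528,-270,185],1.629)
E
```

```text
t17.5 [622.7 -33.8 203.2] [ 3.138 -0.     1.628] F [ 0.2 -0.7 -0.7] w47.8
shift/20: [-11.52  -5.4    0.89] turn/4: [ 0.06 -0.   -0.02]
```

Emit:
{"name": "step_arm", "arguments": {"moves": [-0.96,-0.45,0,0,0,0,1,-0.96,-0.45,0,0,0,0,1,-0.96,-0.45,0,0,0,0,1,-0.96,-0.45,0,0,0,0,1,-0.96,-0.45,0,0,0,0,1,-0.96,-0.45,0,0,0,0,1,-0.96,-0.45,0,0,0,0,1,-0.96,-0.45,0,0,0,0,1]}}

```text
time: 18.2
tool_pos: [553.2, -199.9, 209.2]
tcp_rot: [3.131, 0.003, 1.631]
contact_force: [0.5, 0.1, -0.4]
grip_width: 47.8
```

Emit:
{"name": "step_arm", "arguments": {"moves": [-0.96,-0.45,0,0,0,0,1,-0.96,-0.45,0,0,0,0,1,-0.96,-0.45,0,0,0,0,1,-0.5,-0.2,0.5,0,0,0,1,0,0,0.8,0,0,0,1,0,0,0.8,0,0,0,1,0,0,0,0,0,0,1]}}

```text
time: 18.78
tool_pos: [518.0, -280.2, 165.8]
tcp_rot: [3.131, 0.005, 1.622]
contact_force: [-0.7, 0.2, -2.3]
grip_width: 47.6
```

```bash
python3 - <<'E'
from h import *
to([528,-270,61],1.629)
E
```

```text
t18.8 [ 518.  -280.2  165.8] [3.131 0.005 1.622] F [-0.7  0.2 -2.3] w47.6
shift/20: [0.51 0.47 5.24] turn/4: [ 0.15  0.08 -0.1 ]
```

Emit:
{"name": "step_arm", "arguments": {"moves": [0.5,0.47,0.5,0.15,0.08,-0.1,1,0,0,0.8,0,0,0,1,0,0,0.8,0,0,0,1,0,0,0.8,0,0,0,1,0,0,0.8,0,0,0,1,0,0,0.5,0,0,0,1,0,0,0,0,0,0,1]}}

```text
time: 19.37
tool_pos: [530.5, -265.4, 78.5]
tcp_rot: [3.141, 0.0, 1.633]
contact_force: [0.5, -3.8, -1.9]
grip_width: 47.5
```

```bash
python3 - <<'E'
from h import *
to([528,-270,61],1.629)
shot('wrist','w6.png')
E
```

```text
t19.4 [ 530.5 -265.4   78.5] [3.141 0.    1.633] F [ 0.5 -3.8 -1.9] w47.5
shift/20: [-0.22 -0.14  0.87] turn/4: [0.01 0.   0.06]
```

View pics/w6.png

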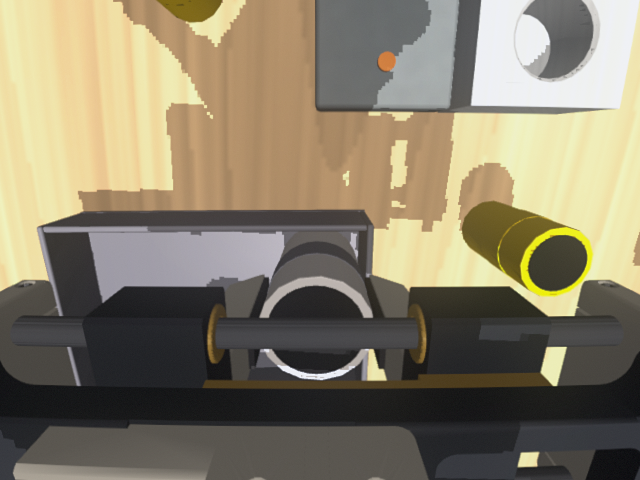

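Emit:
{"name": "step_arm", "arguments": {"moves": [-0.4,-0.25,0,0,0,0,1,0,0,0.4,0,0,0,1,0,0,0.4,0,0,0,1,0,0,0.1,0,0,0,1,0,0,0,0,0,0,1]}}

```text
time: 19.83
tool_pos: [527.5, -274.4, 62.7]
tcp_rot: [3.137, 0.001, 1.633]
contact_force: [-0.9, 0.1, -0.8]
grip_width: 47.9
```

Emit:
{"name": "step_arm", "arguments": {"moves": [0,0,0.1,0,0,0,0,0,0,0,0,0,0,-0.4,0,0,0,0,0,0,-0.4,0,0,0,0,0,0,-0.4,0,0,-0.5,0,0,0,-0.4,0,0,-0.8,0,0,0,-0.4,0,0,-1,0,0,0,-0.4,0,0,-1,0,0,0,-0.4]}}

```text
time: 20.5
tool_pos: [525.3, -272.7, 127.1]
tcp_rot: [-3.14, -0.004, 1.633]
contact_force: [0.3, 0.4, -0.5]
grip_width: 64.3
```

Emit:
{"name": "step_arm", "arguments": {"moves": [0,0,-1,0,0,0,-0.5,0.3,0.1,-1,0,0,0,-0.5,1,0.2,-0.5,0,0,0,-0.5,1,0.2,0,0,0,0,-0.5,1,0.2,0,0,0,0,-0.5,1,0.2,0,0,0,0,-0.5,1,0.2,0,0,0,0,-0.5,1,0.2,0,0,0,0,-0.5]}}

```text
time: 21.17
tool_pos: [546.9, -146.8, 195.0]
tcp_rot: [3.125, 0.009, 1.627]
contact_force: [0.4, -0.4, -0.3]
grip_width: 69.0
```

```bash
python3 - <<'E'
from h import *
to([626,99.7,180],1.629)
E
```

```text
t21.2 [ 546.9 -146.8  195. ] [3.125 0.009 1.627] F [ 0.4 -0.4 -0.3] w69.0
shift/20: [12.09  4.63  0.72] turn/4: [ 0.24  0.13 -0.03]
```

Emit:
{"name": "step_arm", "arguments": {"moves": [0.95,0.36,0,0.2,0.1,0,-0.52,0.95,0.36,0,0,0,0,-0.52,0.95,0.36,0,0,0,0,-0.52,0.95,0.36,0,0,0,0,-0.52,0.95,0.36,0,0,0,0,-0.52,0.95,0.36,0,0,0,0,-0.52,0.95,0.36,0,0,0,0,-0.52,0.95,0.36,0,0,0,0,-0.52]}}

```text
time: 21.83
tool_pos: [597.6, 16.8, 205.2]
tcp_rot: [3.13, 0.005, 1.627]
contact_force: [-0.1, -0.7, 0.5]
grip_width: 69.6
```

Emit:
{"name": "step_arm", "arguments": {"moves": [0.95,0.36,0,0,0,0,-0.52,0.95,0.36,0,0,0,0,-0.52,0.9,0.36,0.3,0,0,0,-0.52,0.2,0.1,0.6,0,0,0,-0.52,0,0,0.6,0,0,0,-0.52,0,0,0,0,0,0,-0.52]}}

```text
time: 22.33
tool_pos: [620.1, 85.7, 180.5]
tcp_rot: [3.121, 0.004, 1.633]
contact_force: [-0.7, 0.3, -0.6]
grip_width: 69.8
```

```bash
python3 - <<'E'
from h import *
to([626,99.7,115],1.629)
E
```

```text
t22.3 [620.1  85.7 180.5] [3.121 0.004 1.633] F [-0.7  0.3 -0.6] w69.8
shift/20: [0.69 0.27 3.28] turn/4: [0.29 0.06 0.05]
```

Emit:
{"name": "step_arm", "arguments": {"moves": [0.4,0.2,0.2,0.29,0.06,0.05,-0.52,0.3,0.1,0,0,0,0,-0.52,0,0,0,0,0,0,-0.52]}}

```text
time: 22.58
tool_pos: [624.8, 98.7, 177.3]
tcp_rot: [-3.141, 0.001, 1.628]
contact_force: [-0.0, 0.8, 0.4]
grip_width: 70.0
```

```bash
python3 - <<'E'
from h import *
to([626,99.7,115],1.629)
o,im=shot('wrist','w7.png'); print(proj('wrist',[[626,99.7,103]],o))
E
```

```text
t22.6 [624.8  98.7 177.3] [-3.141e+00  1.000e-03  1.628e+00] F [-0.   0.8  0.4] w70.0
shift/20: [0.05 0.06 3.12] turn/4: [-0.01  0.01 -0.01]
[[317.61971476 248.39841094]]
```

View pics/w7.png

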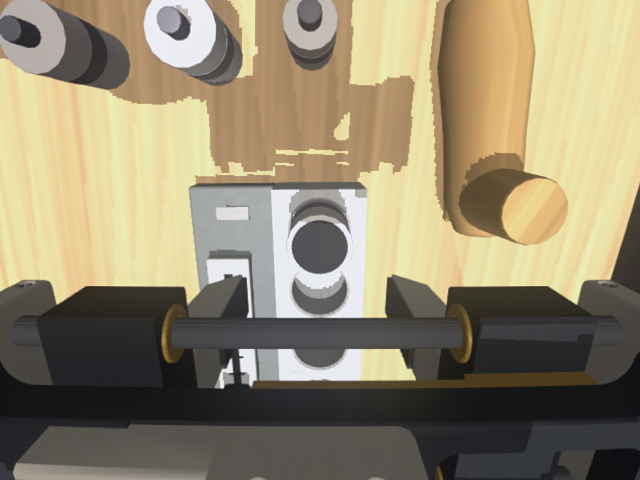

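Emit:
{"name": "step_arm", "arguments": {"moves": [0.05,0.06,0.5,0,0,0,-0.52,0,0,0.7,0,0,0,-0.52,0,0,0.7,0,0,0,-0.52,0,0,0.7,0,0,0,-0.52,0,0,0.4,0,0,0,-0.52,0,0,0,0,0,0,-0.52]}}

```text
time: 23.13
tool_pos: [626.4, 96.0, 116.0]
tcp_rot: [3.137, 0.003, 1.626]
contact_force: [-0.8, 0.4, 0.1]
grip_width: 69.7
```

```bash
python3 - <<'E'
from h import *
to([626,99.7,68],1.629)
E
```

```text
t23.1 [626.4  96.  116. ] [3.137e+00 3.000e-03 1.626e+00] F [-0.8  0.4  0.1] w69.7
shift/20: [ 0.19 -0.02  2.4 ] turn/4: [ 0.07  0.04 -0.04]
```

Emit:
{"name": "step_arm", "arguments": {"moves": [0.2,-0.02,0.5,0.07,0.04,0,-0.52,0,0,0.5,0,0,0,-0.52,0,0,0.5,0,0,0,-0.52,0,0,0.5,0,0,0,-0.52,0,0,0.2,0,0,0,-0.52,0,0,0,0,0,0,-0.52]}}

```text
time: 23.63
tool_pos: [626.3, 99.9, 68.6]
tcp_rot: [3.14, -0.0, 1.625]
contact_force: [-0.3, -0.6, 0.5]
grip_width: 69.8
```

```bash
python3 - <<'E'
from h import *
to([626,99.7,68],1.629)
E
```

```text
t23.6 [626.3  99.9  68.6] [ 3.14  -0.     1.625] F [-0.3 -0.6  0.5] w69.8
shift/20: [-0.01 -0.02  0.03] turn/4: [ 0.02 -0.   -0.05]
```

Emit:
{"name": "step_arm", "arguments": {"moves": [0,0,0,0,0,0,0.5,0,0,0,0,0,0,1,0,0,0,0,0,0,1,0,0,0,0,0,0,1,0,0,0,0,0,0,1,0,0,0,0,0,0,1]}}

```text
time: 24.13
tool_pos: [627.2, 99.9, 69.7]
tcp_rot: [3.138, -0.0, 1.626]
contact_force: [0.5, 0.2, -0.7]
grip_width: 47.4
```

Emit:
{"name": "step_arm", "arguments": {"moves": [0,0,-0.3,0,0,0,1,0,0,-0.6,0,0,0,1,0,0,-1,0,0,0,1,0,0,-1,0,0,0,1,0,0,-1,0,0,0,1,0,0,-1,0,0,0,1,-0.3,-0.2,-1,0,0,0,1,-0.6,-0.4,-0.3,0,0,0,1]}}

```text
time: 24.8
tool_pos: [616.2, 82.6, 204.1]
tcp_rot: [3.135, -0.001, 1.628]
contact_force: [-0.3, 0.5, -0.5]
grip_width: 47.6
```

```bash
python3 - <<'E'
from h import *
to([400,-280,190],1.629)
E
```

```text
t24.8 [616.2  82.6 204.1] [ 3.135e+00 -1.000e-03  1.628e+00] F [-0.3  0.5 -0.5] w47.6
shift/20: [-17.48 -11.83   0.61] turn/4: [ 0.1  -0.01 -0.02]
```

Emit:
{"name": "step_arm", "arguments": {"moves": [-0.97,-0.66,0,0.1,0,0,1,-0.97,-0.66,0,0,0,0,1,-0.97,-0.66,0,0,0,0,1,-0.97,-0.66,0,0,0,0,1,-0.97,-0.66,0,0,0,0,1,-0.97,-0.66,0,0,0,0,1,-0.97,-0.66,0,0,0,0,1,-0.97,-0.66,0,0,0,0,1]}}

```text
time: 25.47
tool_pos: [512.1, -86.8, 209.2]
tcp_rot: [3.134, 0.001, 1.631]
contact_force: [-0.3, -0.0, -1.2]
grip_width: 47.4
```

Emit:
{"name": "step_arm", "arguments": {"moves": [-0.97,-0.66,0,0.1,0,0,1,-0.97,-0.66,0,0,0,0,1,-0.97,-0.66,0,0,0,0,1,-0.97,-0.66,0,0,0,0,1,-0.97,-0.66,0,0,0,0,1,-0.97,-0.66,0,0,0,0,1,-0.97,-0.66,0,0,0,0,1,-0.97,-0.66,0,0,0,0,1]}}

```text
time: 26.13
tool_pos: [402.7, -256.9, 210.9]
tcp_rot: [3.141, 0.003, 1.629]
contact_force: [0.6, -1.4, -1.2]
grip_width: 47.5
```

```bash
python3 - <<'E'
from h import *
to([400,-280,61],1.629)
E
```

```text
t26.1 [ 402.7 -256.9  210.9] [3.141e+00 3.000e-03 1.629e+00] F [ 0.6 -1.4 -1.2] w47.5
shift/20: [-1.12 -0.2   7.5 ] turn/4: [0.   0.04 0.  ]
```

Emit:
{"name": "step_arm", "arguments": {"moves": [-0.6,-0.1,0.8,0,0,0,1,-0.5,-0.1,0.8,0,0,0,1,0,0,0.9,0,0,0,1,0,0,0.9,0,0,0,1,0,0,0.9,0,0,0,1,0,0,0.9,0,0,0,1,0,0,0.5,0,0,0,1,0,0,0,0,0,0,1]}}

```text
time: 26.8
tool_pos: [391.2, -288.1, 96.1]
tcp_rot: [3.137, 0.011, 1.618]
contact_force: [3.2, -0.3, -0.5]
grip_width: 47.4
```

```bash
python3 - <<'E'
from h import *
to([400,-280,61],1.629)
shot('wrist','w8.png')
E
```

```text
t26.8 [ 391.2 -288.1   96.1] [3.137 0.011 1.618] F [ 3.2 -0.3 -0.5] w47.4
shift/20: [0.4  0.45 1.75] turn/4: [ 0.06  0.16 -0.16]
```

View pics/w8.png

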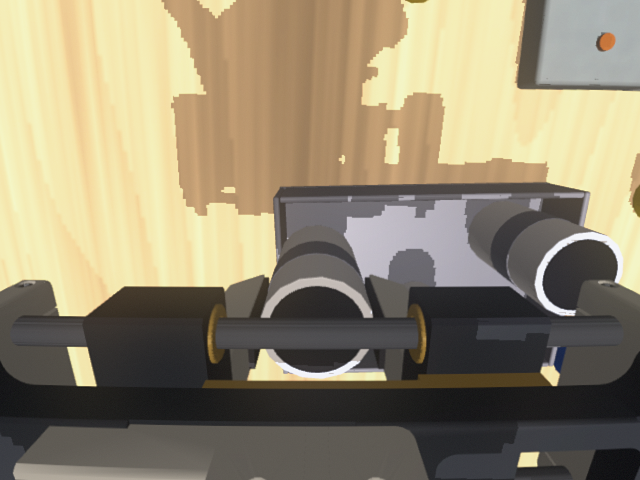

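Emit:
{"name": "step_arm", "arguments": {"moves": [0.1,0.6,0,0.06,0.15,-0.15,1,0.2,0.1,0,0,0,0,1,0,0,0.5,0,0,0,1,0,0,0.5,0,0,0,1,0,0,0.4,0,0,0,1,0,0,0,0,0,0,1]}}

```text
time: 27.35
tool_pos: [403.5, -281.8, 70.0]
tcp_rot: [3.14, 0.004, 1.628]
contact_force: [-0.2, -0.2, -0.7]
grip_width: 48.2
```

```bash
python3 - <<'E'
from h import *
to([401,-280,61],1.629)
E
```

```text
t27.4 [ 403.5 -281.8   70. ] [3.14  0.004 1.628] F [-0.2 -0.2 -0.7] w48.2
shift/20: [ 0.1  -0.12  0.45] turn/4: [ 0.02  0.06 -0.01]
```

Emit:
{"name": "step_arm", "arguments": {"moves": [0,0,0.4,0,0,0,1,0,0,0.05,0,0,0,1,0,0,0,0,0,0,0,0,0,0,0,0,0,-0.4,0,0,0,0,0,0,-0.4,0,0,0,0,0,0,-0.4,0,0,-0.5,0,0,0,-0.4,0,0,-0.8,0,0,0,-0.4]}}

```text
time: 28.02
tool_pos: [401.3, -280.6, 84.5]
tcp_rot: [-3.138, -0.001, 1.628]
contact_force: [-0.6, 0.3, -0.1]
grip_width: 64.5
```

Emit:
{"name": "step_arm", "arguments": {"moves": [0,0,-1,0,0,0,-0.5,0,0,-1,0,0,0,-0.5,0,0,-1,0,0,0,-0.5,0.6,0.1,-1,0,0,0,-0.5,1,0.2,-1,0,0,0,-0.5,1,0.2,0,0,0,0,-0.5,1,0.2,0,0,0,0,-0.5,1,0.2,0,0,0,0,-0.5]}}

```text
time: 28.68
tool_pos: [416.6, -189.6, 200.8]
tcp_rot: [3.133, 0.011, 1.622]
contact_force: [0.5, -0.3, 0.5]
grip_width: 68.8
```

```bash
python3 - <<'E'
from h import *
o,im=shot('scene','s2.png');o,im=shot('top','t2.png')
to([427,170,210],1.571)
E
```

```text
t28.8 [ 416.4 -188.   200.4] [3.134 0.01  1.625] F [-1.  -0.4 -0.7] w68.9
shift/20: [17.84  1.51 -0.64] turn/4: [0.12 0.13 0.78]
```

View pics/s2.png

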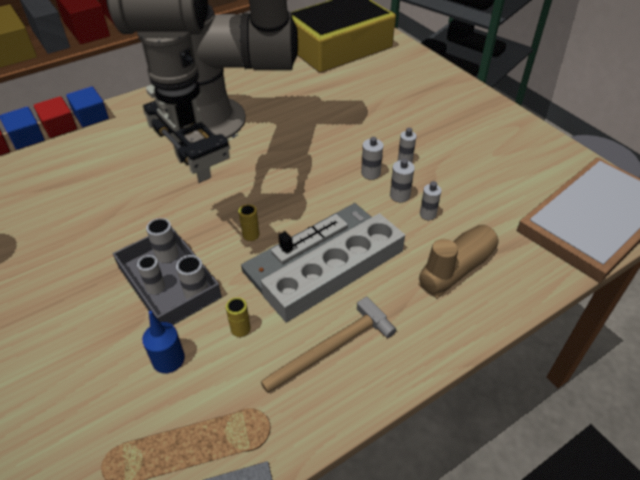

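View pics/t2.png

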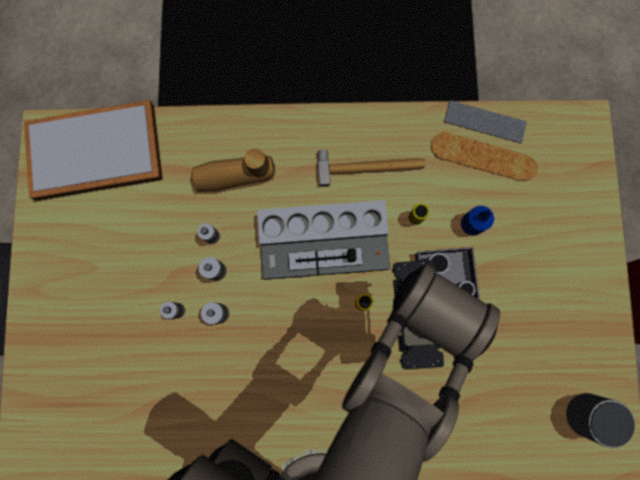

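Emit:
{"name": "step_arm", "arguments": {"moves": [1,0.2,-0.2,0.12,0.13,0,-0.52,1,0.2,-0.2,0,0,0,-0.52,1,0.2,0,0,0,0,-0.52,1,0.2,0,0,0,0,-0.52,1,0.2,0,0,0,0,-0.52,1,0.2,0,0,0,0,-0.52,1,0.2,0,0,0,0,-0.52,1,0.2,0,0,0,0,-0.52]}}

```text
time: 29.45
tool_pos: [441.4, -27.1, 214.0]
tcp_rot: [3.135, 0.007, 1.62]
contact_force: [0.2, 0.6, 0.2]
grip_width: 69.8
```

Emit:
{"name": "step_arm", "arguments": {"moves": [1,0.2,0,0,0,0,-0.52,1,0.2,0,0,0,0,-0.52,1,0.2,0,0,0,0,-0.52,1,0.2,0,0,0,0,-0.52,1,0.2,0,0,0,0,-0.52,1,0.2,0,0,0,0,-0.52,0.5,0.1,0,0,0,0,-0.52,0,0,0,0,0,0,-0.52]}}

```text
time: 30.12
tool_pos: [463.9, 108.6, 218.2]
tcp_rot: [3.129, 0.01, 1.622]
contact_force: [-0.0, -1.0, 0.0]
grip_width: 69.5
```

```bash
python3 - <<'E'
from h import *
to([470,130,230],1.629)
shot('wrist','w9.png')
E
```

```text
t30.1 [463.9 108.6 218.2] [3.129 0.01  1.622] F [-0. -1.  0.] w69.5
shift/20: [ 1.05  0.37 -0.6 ] turn/4: [ 0.19  0.14 -0.1 ]
```

View pics/w9.png

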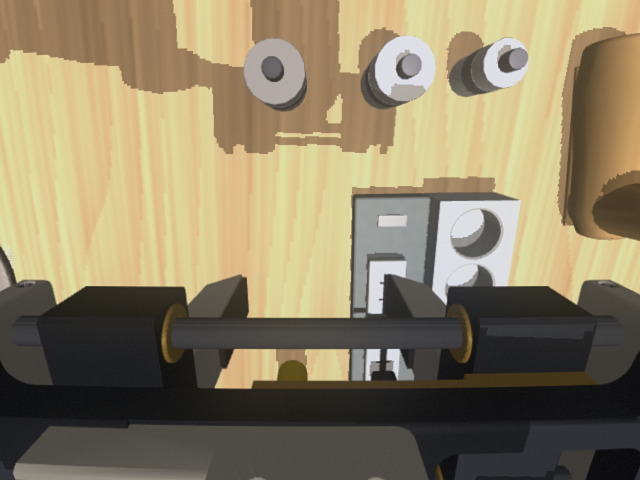

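```bash
cat >> h.py <<'E'
def corr(o):
    oo=dict(o); oo['tool_pos']=o['tool_pos']+R.from_euler('xyz',o['tcp_rot']).apply([-1.6,-1.9,-1.1]); return oo
E
python3 - <<'E'
from h import *
im=cv2.imread('pics/w9.png')
cv2.imwrite('pics/w9c.png',cv2.resize(im[20:125,230:540],None,fx=2.5,fy=2.5,interpolation=cv2.INTER_CUBIC))
o=corr(dict(tool_pos=np.array([463.9,108.6,218.2]),tcp_rot=np.array([3.129,.01,1.622])))
print(onz('wrist',[(274,72),(272,69),(403,68),(411,66),(499,62),(512,58)],[88,106,88,106,78,96],o).round(1))
E
```

```text
[[425.  230.   88. ]
 [425.5 229.1 106. ]
 [524.5 238.5  88. ]
 [525.9 236.8 106. ]
 [604.5 250.2  78. ]
 [605.1 249.8  96. ]]
```

View pics/w9c.png

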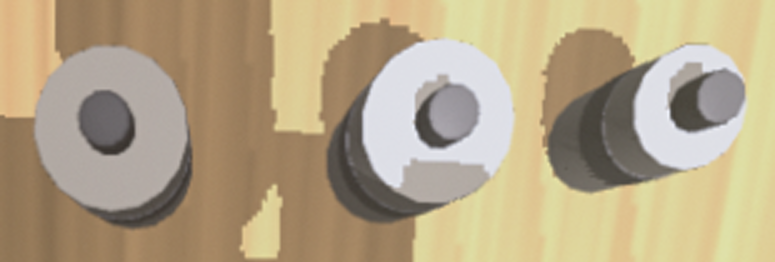

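```bash
python3 - <<'E'
from h import *
to([525,237.5,150],1.629)
E
```

```text
t30.2 [463.8 107.9 218.2] [3.129 0.01  1.621] F [-0.2 -0.1 -0.1] w69.5
shift/20: [6.35 3.34 3.39] turn/4: [ 0.18  0.14 -0.11]
```

Emit:
{"name": "step_arm", "arguments": {"moves": [0.9,0.5,0.2,0.18,0.14,-0.1,-0.52,0.9,0.5,0.2,0,0,0,-0.52,0.9,0.5,0.4,0,0,0,-0.52,0.9,0.5,0.4,0,0,0,-0.52,0.9,0.5,0.6,0,0,0,-0.52,0.9,0.4,0.6,0,0,0,-0.52,0.6,0.2,0.5,0,0,0,-0.52,0,0,0,0,0,0,-0.52]}}

```text
time: 30.83
tool_pos: [524.4, 224.1, 159.7]
tcp_rot: [3.139, 0.005, 1.62]
contact_force: [-0.6, -0.8, 0.4]
grip_width: 69.9
```

```bash
python3 - <<'E'
from h import *
to([525,237.5,120],1.629)
o,im=shot('wrist','w10.png')
print(proj('wrist',[[525,237.5,106],[525,237.5,88]],corr(o)))
E
```

```text
t30.8 [524.4 224.1 159.7] [3.139 0.005 1.62 ] F [-0.6 -0.8  0.4] w69.9
shift/20: [0.68 0.06 1.98] turn/4: [ 0.04  0.07 -0.13]
[[320.46045993 236.8458954 ]
 [320.09027892 229.6115729 ]]
```

View pics/w10.png

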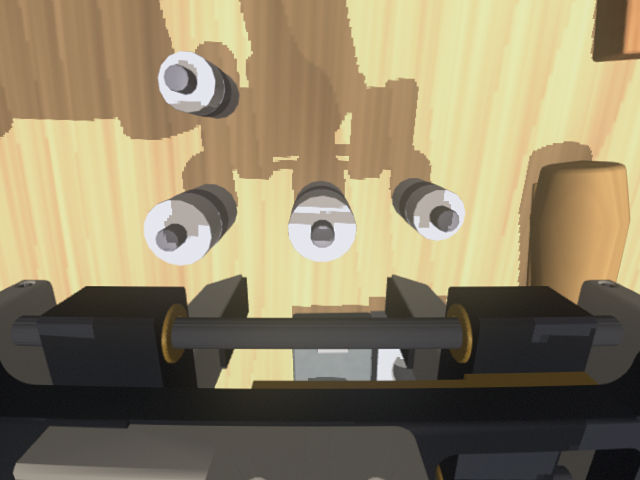

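Directly ahead of the jaws stands large A at (322,227); large B is at (180,232), small A at (435,212) and small B at (188,82). I go down over large A.

Emit:
{"name": "step_arm", "arguments": {"moves": [0.5,0.1,0.3,0.04,0.07,-0.13,-0.52,0.25,0,0.6,0,0,0,-0.52,0,0,0.6,0,0,0,-0.52,0,0,0.6,0,0,0,-0.52,0,0,0,0,0,0,-0.52]}}

```text
time: 31.3
tool_pos: [526.4, 236.0, 117.8]
tcp_rot: [3.138, -0.0, 1.627]
contact_force: [-1.1, 0.3, 0.8]
grip_width: 69.7
```

```bash
python3 - <<'E'
from h import *
to([525.7,239,55],1.629)
E
```

```text
t31.3 [526.4 236.  117.8] [ 3.138 -0.     1.627] F [-1.1  0.3  0.8] w69.7
shift/20: [ 0.15 -0.04  3.14] turn/4: [ 0.05  0.   -0.03]
```

Emit:
{"name": "step_arm", "arguments": {"moves": [0.15,-0.04,0.4,0.05,0,0,-0.52,0,0,0.6,0,0,0,-0.52,0,0,0.6,0,0,0,-0.52,0,0,0.6,0,0,0,-0.52,0,0,0.6,0,0,0,-0.52,0,0,0.2,0,0,0,-0.52,0,0,0,0,0,0,-0.52]}}

```text
time: 31.88
tool_pos: [526.3, 238.9, 56.5]
tcp_rot: [3.138, -0.001, 1.625]
contact_force: [-0.8, -0.4, 1.5]
grip_width: 70.3
```

```bash
python3 - <<'E'
from h import *
to([525.7,239,55],1.629)
E
```

```text
t31.9 [526.3 238.9  56.5] [ 3.138e+00 -1.000e-03  1.625e+00] F [-0.8 -0.4  1.5] w70.3
shift/20: [ 0.   -0.03  0.08] turn/4: [ 0.05 -0.02 -0.05]
```

Emit:
{"name": "step_arm", "arguments": {"moves": [0,0,0.05,0.05,0,-0.05,0,0,0,0,0,0,0,1,0,0,0,0,0,0,1,0,0,0,0,0,0,1,0,0,0,0,0,0,1,0,0,0,0,0,0,1]}}

```text
time: 32.38
tool_pos: [527.6, 239.3, 58.0]
tcp_rot: [3.138, -0.002, 1.629]
contact_force: [-0.8, 0.3, -2.3]
grip_width: 47.5
```

```bash
python3 - <<'E'
from h import *
to([525.7,239,55],1.629)
o,im=shot('wrist','w11.png')
print(proj('wrist',[[525.7,239,106],[525.7,239,88]],corr(o)))
E
```

```text
t32.4 [527.6 239.3  58. ] [ 3.138e+00 -2.000e-03  1.629e+00] F [-0.8  0.3 -2.3] w47.5
shift/20: [-0.01 -0.1   0.15] turn/4: [ 0.05 -0.03  0.  ]
[[315.69469932 347.12305979]
 [315.63029662 322.45325713]]
```

View pics/w11.png

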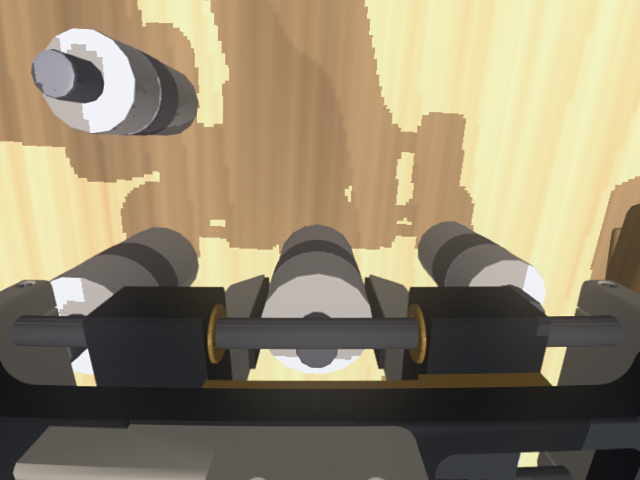

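Emit:
{"name": "step_arm", "arguments": {"moves": [0,0,-0.3,0,0,0,1,0,0,-0.6,0,0,0,1,0,0,-0.8,0,0,0,1,0,0,-0.8,0,0,0,1,0,0,-0.8,0,0,0,1,0,0,-0.8,0,0,0,1,0,0,-0.8,0,0,0,1,0,0,0,0,0,0,1]}}

```text
time: 33.1
tool_pos: [525.6, 238.7, 161.1]
tcp_rot: [-3.14, -0.001, 1.629]
contact_force: [0.3, 0.7, -1.8]
grip_width: 47.6
```

```bash
python3 - <<'E'
from h import *
to([632.9,-16.1,160],1.629)
E
```

```text
t33.1 [525.6 238.7 161.1] [-3.140e+00 -1.000e-03  1.629e+00] F [ 0.3  0.7 -1.8] w47.6
shift/20: [-13.03   4.61   0.04] turn/4: [-0.02 -0.01  0.  ]
```

Emit:
{"name": "step_arm", "arguments": {"moves": [-0.93,0.33,0,0,0,0,1,-0.93,0.33,0,0,0,0,1,-0.93,0.33,0,0,0,0,1,-0.93,0.33,0,0,0,0,1,-0.93,0.33,0,0,0,0,1,-0.93,0.33,0,0,0,0,1,-0.93,0.33,0,0,0,0,1,-0.93,0.33,0,0,0,0,1]}}

```text
time: 33.77
tool_pos: [585.7, 91.6, 157.3]
tcp_rot: [-3.136, -0.003, 1.637]
contact_force: [-0.6, 0.2, -2.0]
grip_width: 47.6
```

Emit:
{"name": "step_arm", "arguments": {"moves": [-0.93,0.33,0,0,0,0,1,-0.93,0.33,0,0,0,0,1,-0.93,0.33,0,0,0,0,1,-0.93,0.33,0,0,0,0,1,-0.93,0.33,0,0,0,0,1,-0.4,0.15,0,0,0,0,1,0,0,0,0,0,0,1]}}

```text
time: 34.35
tool_pos: [627.9, -15.5, 149.8]
tcp_rot: [-3.128, -0.003, 1.632]
contact_force: [-0.2, 0.8, -1.9]
grip_width: 47.7
```

```bash
python3 - <<'E'
from h import *
to([632.9,-16.1,130],1.629)
E
```

```text
t34.4 [627.9 -15.5 149.8] [-3.128e+00 -3.000e-03  1.632e+00] F [-0.2  0.8 -1.9] w47.7
shift/20: [-0.05  0.26  0.99] turn/4: [-0.2  -0.04  0.05]
```

Emit:
{"name": "step_arm", "arguments": {"moves": [-0.05,0.26,0.3,-0.2,-0.04,0.05,1,0,0,0.5,0,0,0,1,0,0,0.4,0,0,0,1,0,0,0.2,0,0,0,1,0,0,0,0,0,0,1,0,0,0,0,0,0,1]}}

```text
time: 34.85
tool_pos: [630.0, -12.1, 117.1]
tcp_rot: [-3.136, -0.003, 1.631]
contact_force: [-0.1, 0.3, -2.7]
grip_width: 47.2
```

```bash
python3 - <<'E'
from h import *
to([632.9,-15.8,115],1.629)
shot('wrist','w12.png')
E
```

```text
t34.9 [630.  -12.1 117.1] [-3.136e+00 -3.000e-03  1.631e+00] F [-0.1  0.3 -2.7] w47.2
shift/20: [-0.2   0.13  0.1 ] turn/4: [-0.09 -0.04  0.03]
```

View pics/w12.png

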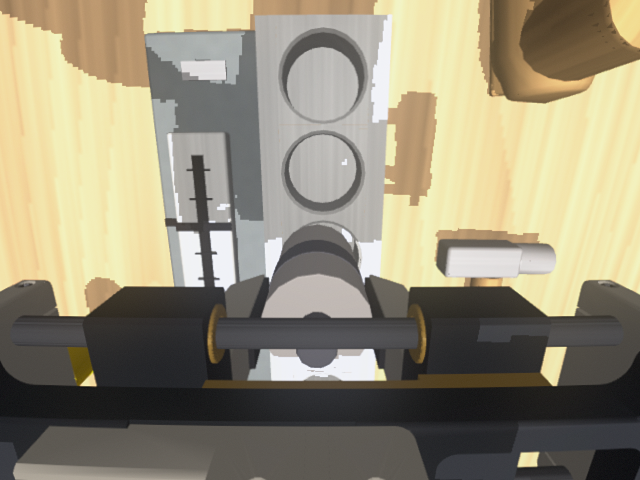

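```bash
python3 - <<'E'
from h import *
im=cv2.imread('pics/w12.png')
cv2.imwrite('pics/w12c.png',cv2.resize(im[10:250,240:400],None,fx=2.5,fy=2.5,interpolation=cv2.INTER_CUBIC))
o=corr(dict(tool_pos=np.array([630,-12.1,117.1]),tcp_rot=np.array([-3.136,-.003,1.631])))
print(proj('wrist',[[626,99.7,51],[629.5,41.8,51]],o))
E
```

```text
[[324.05193958  75.54990061]
 [323.5048913  172.12120352]]
```

View pics/w12c.png

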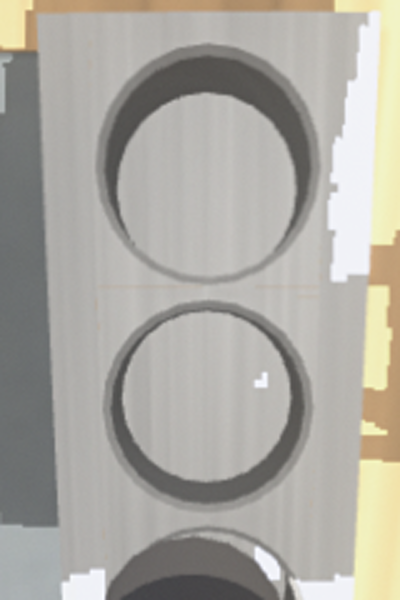

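Emit:
{"name": "step_arm", "arguments": {"moves": [-0.18,0.15,0,-0.09,-0.04,0.03,1,0,0,0.2,0,0,0,1,0,0,0,0,0,0,1]}}

```text
time: 35.15
tool_pos: [633.9, -15.2, 113.8]
tcp_rot: [3.139, 0.0, 1.63]
contact_force: [-0.3, -0.5, -2.2]
grip_width: 47.6
```

```bash
python3 - <<'E'
from h import *
to([633,-15.3,110],1.629)
E
```

```text
t35.1 [633.9 -15.2 113.8] [3.139 0.    1.63 ] F [-0.3 -0.5 -2.2] w47.6
shift/20: [-0.   -0.05  0.19] turn/4: [0.04 0.   0.01]
```

Emit:
{"name": "step_arm", "arguments": {"moves": [0,-0.05,0.2,0.04,0,0,1,0,0,0.2,0,0,0,1,0,0,0.2,0,0,0,1,0,0,0.2,0,0,0,1]}}

```text
time: 35.48
tool_pos: [633.8, -15.6, 97.9]
tcp_rot: [3.139, 0.001, 1.629]
contact_force: [-0.1, -0.4, -1.5]
grip_width: 47.4
```

```bash
python3 - <<'E'
from h import *
to([633,-15.3,73],1.629)
E
```

```text
t35.5 [633.8 -15.6  97.9] [3.139e+00 1.000e-03 1.629e+00] F [-0.1 -0.4 -1.5] w47.4
shift/20: [ 0.02 -0.04  1.24] turn/4: [0.03 0.01 0.  ]
```

Emit:
{"name": "step_arm", "arguments": {"moves": [0,-0.03,0.3,0.03,0,0,1,0,0,0.3,0,0,0,1,0,0,0.3,0,0,0,1,0,0,0.2,0,0,0,1,0,0,0.1,0,0,0,1]}}

```text
time: 35.9
tool_pos: [632.9, -15.8, 72.1]
tcp_rot: [-3.141, 0.001, 1.629]
contact_force: [-8.8, 0.8, 29.0]
grip_width: 47.1
```

Emit:
{"name": "step_arm", "arguments": {"moves": [0,0,-0.05,0,0,0,0,0,0,0,0,0,0,-0.4,0,0,0,0,0,0,-0.52,0,0,0,0,0,0,-0.52,0,0,0,0,0,0,-0.52,0,0,-0.5,0,0,0,-0.52,0,0,-0.8,0,0,0,-0.52,0,0,-1,0,0,0,-0.52]}}

```text
time: 36.57
tool_pos: [631.0, -15.5, 117.2]
tcp_rot: [-3.134, -0.0, 1.629]
contact_force: [1.0, -0.0, -0.7]
grip_width: 69.9
```

```bash
python3 - <<'E'
from h import *
o,im=shot('scene','s3.png')
to([427,229,190],1.629)
cv2.imwrite('pics/s3c.png',cv2.resize(im[100:330,100:500],None,fx=2,fy=2,interpolation=cv2.INTER_CUBIC))
E
```

```text
t36.6 [633.5 -15.8 122.5] [3.141e+00 1.000e-03 1.629e+00] F [ 2.3 -0.1  3.2] w69.5
shift/20: [12.82 -9.59 -3.4 ] turn/4: [0.01 0.02 0.  ]
```

View pics/s3c.png

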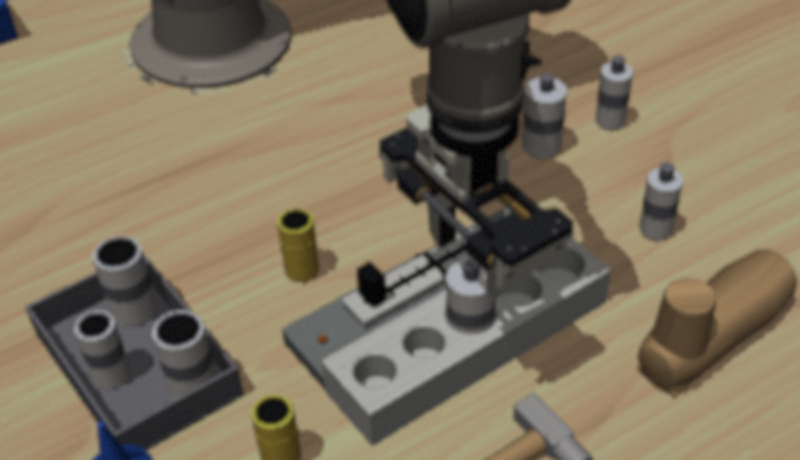

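Emit:
{"name": "step_arm", "arguments": {"moves": [0,0,-1,0,0,0,-0.52,0,0,-1,0,0,0,-0.52,0.5,-0.3,-1,0,0,0,-0.52,0.97,-0.72,-0.4,0,0,0,-0.52,0.97,-0.72,0,0,0,0,-0.52,0.97,-0.72,0,0,0,0,-0.52,0.97,-0.72,0,0,0,0,-0.52,0.97,-0.72,0,0,0,0,-0.52]}}

```text
time: 37.28
tool_pos: [551.5, 85.6, 199.5]
tcp_rot: [3.127, 0.004, 1.622]
contact_force: [0.6, -0.0, 0.2]
grip_width: 69.7
```

Emit:
{"name": "step_arm", "arguments": {"moves": [0.97,-0.72,0,0,0,0,-0.52,0.97,-0.72,0,0,0,0,-0.52,0.97,-0.72,0,0,0,0,-0.52,0.97,-0.72,0,0,0,0,-0.52,0.97,-0.72,0,0,0,0,-0.52,0.97,-0.72,0,0,0,0,-0.52,0.4,-0.5,0,0,0,0,-0.52,0,0,0,0,0,0,-0.52]}}

```text
time: 37.95
tool_pos: [441.7, 212.9, 202.0]
tcp_rot: [3.119, 0.002, 1.625]
contact_force: [0.4, -0.7, -1.1]
grip_width: 69.8
```

```bash
python3 - <<'E'
from h import *
to([426,230,120],1.629)
o,im=shot('wrist','w13.png')
print(proj('wrist',[[426,230,106],[426,230,88]],corr(o)))
E
```

```text
t38.0 [441.7 212.9 202. ] [3.119e+00 2.000e-03 1.625e+00] F [ 0.4 -0.7 -1.1] w69.8
shift/20: [ 0.9  -0.83  4.08] turn/4: [ 0.33  0.02 -0.05]
[[296.12234882 215.9553424 ]
 [296.8822634  211.11172503]]
```

View pics/w13.png

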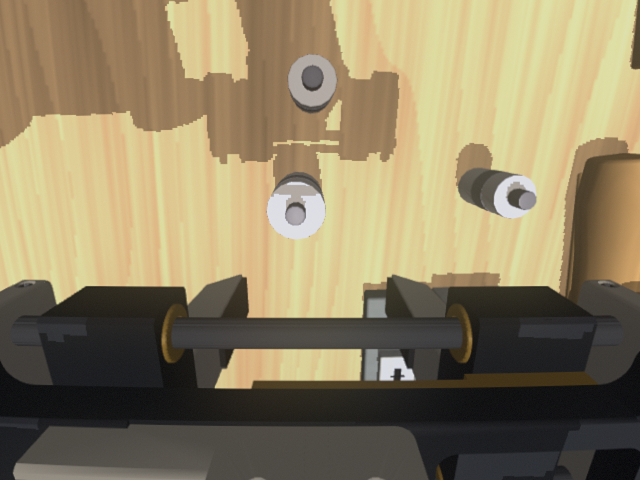

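Emit:
{"name": "step_arm", "arguments": {"moves": [0.5,-0.5,0.3,0.3,0,-0.05,-0.52,0.4,-0.35,0.6,0,0,0,-0.52,0,0,0.8,0,0,0,-0.52,0,0,0.8,0,0,0,-0.52,0,0,0.8,0,0,0,-0.52,0,0,0,0,0,0,-0.52]}}

```text
time: 38.5
tool_pos: [427.7, 228.1, 133.3]
tcp_rot: [3.139, 0.001, 1.623]
contact_force: [-0.8, 0.7, 0.0]
grip_width: 69.5
```

```bash
python3 - <<'E'
from h import *
to([425.8,230.7,56],1.629)
E
```

```text
t38.5 [427.7 228.1 133.3] [3.139e+00 1.000e-03 1.623e+00] F [-0.8  0.7  0. ] w69.5
shift/20: [ 0.14 -0.1   3.86] turn/4: [ 0.03  0.02 -0.08]
```

Emit:
{"name": "step_arm", "arguments": {"moves": [0.14,-0.1,0.5,0,0,-0.08,-0.52,0,0,0.7,0,0,0,-0.52,0,0,0.7,0,0,0,-0.52,0,0,0.7,0,0,0,-0.52,0,0,0.7,0,0,0,-0.52,0,0,0.4,0,0,0,-0.52,0,0,0,0,0,0,-0.52]}}

```text
time: 39.08
tool_pos: [430.4, 228.9, 58.0]
tcp_rot: [3.14, 0.001, 1.622]
contact_force: [0.3, -0.5, 0.4]
grip_width: 69.8
```

```bash
python3 - <<'E'
from h import *
to([425.8,230.7,56],1.629)
E
```

```text
t39.1 [430.4 228.9  58. ] [3.140e+00 1.000e-03 1.622e+00] F [ 0.3 -0.5  0.4] w69.8
shift/20: [ 0.1  -0.22  0.1 ] turn/4: [ 0.02  0.02 -0.1 ]
```

Emit:
{"name": "step_arm", "arguments": {"moves": [0.1,-0.22,0.1,0,0,-0.1,-0.3,0,0,0,0,0,0,1,0,0,0,0,0,0,1,0,0,0,0,0,0,1,0,0,0,0,0,0,1,0,0,0,0,0,0,1,0,0,0,0,0,0,1]}}

```text
time: 39.67
tool_pos: [427.3, 231.2, 58.7]
tcp_rot: [3.137, 0.0, 1.629]
contact_force: [1.2, 0.0, -2.3]
grip_width: 47.2
```

```bash
python3 - <<'E'
from h import *
to([425.8,230.7,56],1.629)
o,im=shot('wrist','w14.png')
p=o['tool_pos'];print(proj('wrist',[[p[0],p[1],88]],corr(o)),proj('wrist',[[p[0],p[1]-1,88]],corr(o)))
cv2.imwrite('pics/w14c.png',cv2.resize(im[220:400,220:420],None,fx=3,fy=3))
E
```

```text
t39.7 [427.3 231.2  58.7] [3.137 0.    1.629] F [ 1.2  0.  -2.3] w47.2
shift/20: [-0.02 -0.08  0.14] turn/4: [ 0.07  0.   -0.01]
[[320.17603197 321.25063828]] [[320.03108914 323.3347078 ]]
```

View pics/w14c.png

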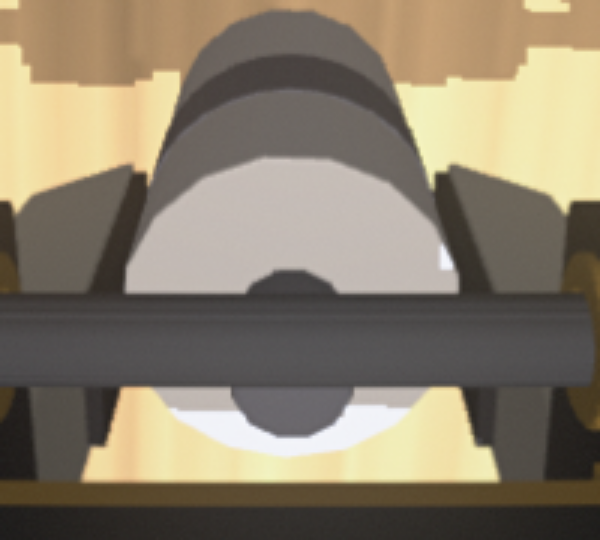

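Emit:
{"name": "step_arm", "arguments": {"moves": [0,0,-0.3,0.05,0,0,1,0,0,-0.6,0,0,0,1,0,0,-0.8,0,0,0,1,0,0,-0.8,0,0,0,1,0,0,-0.8,0,0,0,1,0,0,-0.8,0,0,0,1,0,0,-0.8,0,0,0,1,0,0,0,0,0,0,1]}}

```text
time: 40.38
tool_pos: [426.0, 230.7, 162.5]
tcp_rot: [-3.138, 0.001, 1.629]
contact_force: [1.6, 1.1, -1.4]
grip_width: 47.8
```

```bash
python3 - <<'E'
from h import *
to([626.5,100.2,160],1.629)
E
```

```text
t40.4 [426.  230.7 162.5] [-3.138e+00  1.000e-03  1.629e+00] F [ 1.6  1.1 -1.4] w47.8
shift/20: [-7.09  9.63  0.1 ] turn/4: [-0.05  0.02 -0.01]
```

Emit:
{"name": "step_arm", "arguments": {"moves": [-0.7,0.95,0,0,0,0,1,-0.7,0.95,0,0,0,0,1,-0.7,0.95,0,0,0,0,1,-0.7,0.95,0,0,0,0,1,-0.7,0.95,0,0,0,0,1,-0.7,0.95,0,0,0,0,1,-0.7,0.95,0,0,0,0,1,-0.7,0.95,0,0,0,0,1]}}

```text
time: 41.05
tool_pos: [584.7, 126.1, 158.1]
tcp_rot: [-3.131, -0.0, 1.635]
contact_force: [0.2, 0.7, -1.8]
grip_width: 47.3
```

Emit:
{"name": "step_arm", "arguments": {"moves": [-0.7,0.95,0,0,0,0,1,-0.7,0.95,0,0,0,0,1,-0.4,0.6,0,0,0,0,1,0,0,0,0,0,0,1]}}

```text
time: 41.38
tool_pos: [640.8, 87.9, 152.2]
tcp_rot: [-3.126, 0.0, 1.632]
contact_force: [-1.4, 0.1, -2.6]
grip_width: 47.6
```

```bash
python3 - <<'E'
from h import *
to([626.5,100.2,120],1.629)
E
```

```text
t41.4 [640.8  87.9 152.2] [-3.126  0.     1.632] F [-1.4  0.1 -2.6] w47.6
shift/20: [ 0.66 -0.65  1.62] turn/4: [-0.22  0.01  0.04]
```

Emit:
{"name": "step_arm", "arguments": {"moves": [0.5,-0.5,0.2,-0.2,0,0.04,1,0.15,-0.1,0.3,0,0,0,1,0,0,0.4,0,0,0,1,0,0,0.3,0,0,0,1,0,0,0,0,0,0,1]}}

```text
time: 41.8
tool_pos: [625.2, 100.3, 122.4]
tcp_rot: [-3.133, 0.0, 1.628]
contact_force: [-0.6, 0.4, -0.9]
grip_width: 47.3
```

```bash
python3 - <<'E'
from h import *
to([626.5,100.2,115],1.629)
E
```

```text
t41.8 [625.2 100.3 122.4] [-3.133  0.     1.628] F [-0.6  0.4 -0.9] w47.3
shift/20: [-0.01  0.07  0.37] turn/4: [-0.12  0.   -0.01]
```

Emit:
{"name": "step_arm", "arguments": {"moves": [0,0.05,0.2,-0.12,0,0,1,0,0,0.2,0,0,0,1,0,0,0,0,0,0,1]}}

```text
time: 42.05
tool_pos: [626.1, 100.7, 113.0]
tcp_rot: [3.142, 0.0, 1.629]
contact_force: [-0.3, 0.2, -1.2]
grip_width: 47.6
```

```bash
python3 - <<'E'
from h import *
to([626.5,100.2,115],1.629)
E
```

```text
t42.0 [626.1 100.7 113. ] [3.142 0.    1.629] F [-0.3  0.2 -1.2] w47.6
shift/20: [-0.03  0.02 -0.1 ] turn/4: [0. 0. 0.]
```

Emit:
{"name": "step_arm", "arguments": {"moves": [-0.02,0.02,0.2,0,0,0,1,0,0,0.2,0,0,0,1,0,0,0.2,0,0,0,1,0,0,0.2,0,0,0,1]}}

```text
time: 42.38
tool_pos: [627.7, 100.1, 97.1]
tcp_rot: [3.138, 0.0, 1.629]
contact_force: [-0.4, 0.1, -2.1]
grip_width: 47.8
```

Emit:
{"name": "step_arm", "arguments": {"moves": [0,0,0.3,0,0,0,1,0,0,0.3,0,0,0,1,0,0,0.3,0,0,0,1,0,0,0.15,0,0,0,1]}}

```text
time: 42.72
tool_pos: [627.6, 99.9, 73.5]
tcp_rot: [3.139, 0.0, 1.629]
contact_force: [-0.5, 0.6, -2.0]
grip_width: 47.7
```

Emit:
{"name": "step_arm", "arguments": {"moves": [0,0,0.1,0,0,0,1,0,0,0.08,0,0,0,1]}}

```text
time: 42.88
tool_pos: [627.5, 99.9, 72.5]
tcp_rot: [3.139, 0.001, 1.629]
contact_force: [-6.1, -1.3, 13.0]
grip_width: 47.6
```

Emit:
{"name": "step_arm", "arguments": {"moves": [0,0,-0.03,0,0,0,0,0,0,0,0,0,0,-0.4,0,0,0,0,0,0,-0.52,0,0,0,0,0,0,-0.52,0,0,0,0,0,0,-0.52,0,0,-0.5,0,0,0,-0.52,0,0,-0.8,0,0,0,-0.52,0,0,-1,0,0,0,-0.52]}}

```text
time: 43.55
tool_pos: [625.7, 99.9, 117.7]
tcp_rot: [-3.138, 0.0, 1.629]
contact_force: [0.2, 0.2, -0.7]
grip_width: 69.8
```

Emit:
{"name": "step_arm", "arguments": {"moves": [0,0,-1,0,0,0,-0.4,0,0,-1,0,0,0,-0.4,0,0,-0.5,0,0,0,-0.4,0.5,0,0,0,0,0,-0.4,1,0,0,0,0,0,-0.4,1,0,0,0,0,0,-0.4,0.6,0,0,0,0,0,-0.4,0,0,0,0,0,0,-0.4]}}

```text
time: 44.22
tool_pos: [624.2, 165.4, 178.1]
tcp_rot: [3.134, -0.0, 1.626]
contact_force: [0.3, -0.4, 0.2]
grip_width: 64.4
```

```bash
python3 - <<'E'
from h import *
to([605,250,115],1.629)
o,im=shot('wrist','w15.png')
print(proj('wrist',[[604.8,250,78],[604.8,250,96],[435,327,78]],corr(o)))
E
```

```text
t44.2 [624.2 165.4 178.1] [ 3.134 -0.     1.626] F [ 0.3 -0.4  0.2] w64.4
shift/20: [ 4.28 -0.75  3.15] turn/4: [ 0.1  -0.   -0.04]
[[297.08831618 122.96282122]
 [295.82397282 121.74498254]
 [ 50.70347366  -7.50707827]]
```

View pics/w15.png

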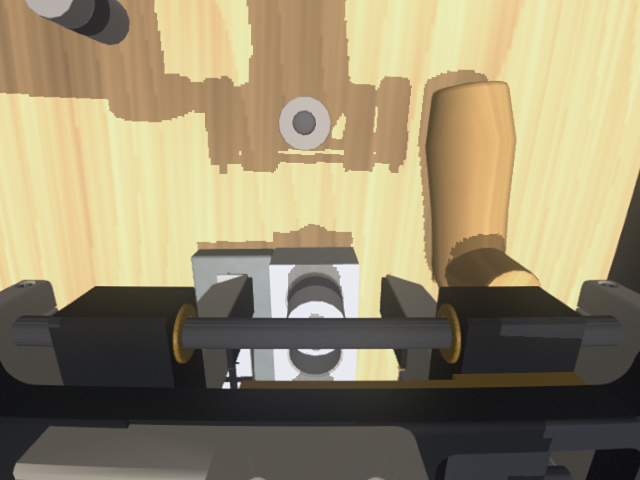

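```bash
python3 - <<'E'
from h import *
o=corr(dict(tool_pos=np.array([624.2,165.4,178.1]),tcp_rot=np.array([3.134,0,1.626])))
print(onz('wrist',[(304.5,123.3),(303.5,123),(428,160),(430,160)],[78,96,0,60],o).round(1))
E
```

```text
[[610.2 250.1  78. ]
 [610.  249.5  96. ]
 [728.9 226.5   0. ]
 [710.7 228.9  60. ]]
```

Emit:
{"name": "step_arm", "arguments": {"moves": [0.9,-0.1,0,0.1,0,-0.04,-0.4,0.9,-0.1,0,0,0,0,-0.4,0.9,-0.1,0.3,0,0,0,-0.4,0.9,-0.1,0.6,0,0,0,-0.4,0.5,-0.05,0.8,0,0,0,-0.4,0,0,0.6,0,0,0,-0.4,0,0,0,0,0,0,-0.4]}}

```text
time: 44.85
tool_pos: [610.4, 243.7, 127.9]
tcp_rot: [-3.139, 0.004, 1.626]
contact_force: [0.1, -0.8, -0.9]
grip_width: 64.7
```

```bash
python3 - <<'E'
from h import *
to([610,250,110],1.629)
o,im=shot('wrist','w16.png')
print(proj('wrist',[[610,250,78],[610,250,96]],corr(o)))
E
```

```text
t44.9 [610.4 243.7 127.9] [-3.139  0.004  1.626] F [ 0.1 -0.8 -0.9] w64.7
shift/20: [ 0.32 -0.    0.9 ] turn/4: [-0.04  0.06 -0.04]
[[318.78456148 249.08844752]
 [318.90220242 258.64446067]]
```

View pics/w16.png

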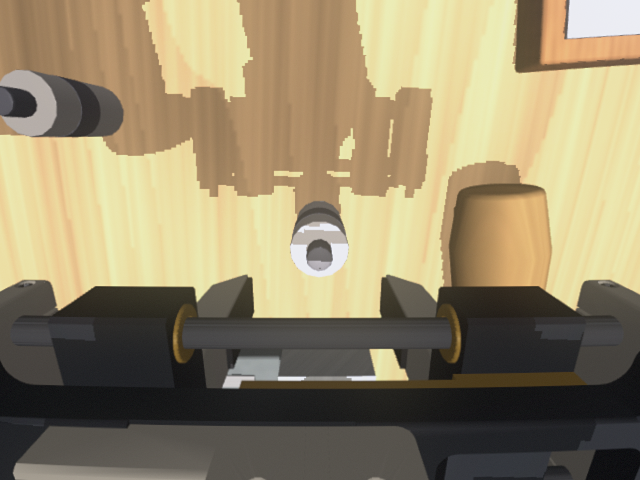

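Emit:
{"name": "step_arm", "arguments": {"moves": [0.3,0,0.3,0,0.05,-0.04,-0.4,0,0,0.6,0,0,0,-0.4,0,0,0.6,0,0,0,-0.4,0,0,0.6,0,0,0,-0.4,0,0,0.6,0,0,0,-0.4,0,0,0.5,0,0,0,-0.4,0,0,0,0,0,0,-0.4]}}

```text
time: 45.48
tool_pos: [613.7, 247.0, 63.1]
tcp_rot: [3.137, -0.001, 1.625]
contact_force: [-0.3, 0.2, -0.4]
grip_width: 64.2
```

```bash
python3 - <<'E'
from h import *
to([610.4,250.3,50],1.629)
E
```

```text
t45.5 [613.7 247.   63.1] [ 3.137e+00 -1.000e-03  1.625e+00] F [-0.3  0.2 -0.4] w64.2
shift/20: [ 0.17 -0.16  0.66] turn/4: [ 0.06 -0.01 -0.06]
```

Emit:
{"name": "step_arm", "arguments": {"moves": [0.17,-0.16,0.3,0.06,0,-0.06,-0.4,0,0,0.35,0,0,0,-0.4,0,0,0,0,0,0,-0.2,0,0,0,0,0,0,1,0,0,0,0,0,0,1,0,0,0,0,0,0,1,0,0,0,0,0,0,1,0,0,0,0,0,0,1]}}

```text
time: 46.15
tool_pos: [611.4, 250.4, 50.8]
tcp_rot: [3.138, -0.001, 1.629]
contact_force: [-0.6, -0.3, -2.3]
grip_width: 37.6
```

```bash
python3 - <<'E'
from h import *
to([610.4,250.3,50],1.629)
o,im=shot('wrist','w17.png')
p=o['tool_pos'];print(proj('wrist',[[p[0],p[1],78]],corr(o)),proj('wrist',[[p[0],p[1]-1,78]],corr(o)))
cv2.imwrite('pics/w17c.png',cv2.resize(im[220:400,220:420],None,fx=3,fy=3))
E
```

```text
t46.1 [611.4 250.4  50.8] [ 3.138e+00 -1.000e-03  1.629e+00] F [-0.6 -0.3 -2.3] w37.6
shift/20: [-0.   -0.05  0.04] turn/4: [ 0.05 -0.02  0.  ]
[[319.99322178 318.7393499 ]] [[319.84925649 320.80261461]]
```

View pics/w17c.png

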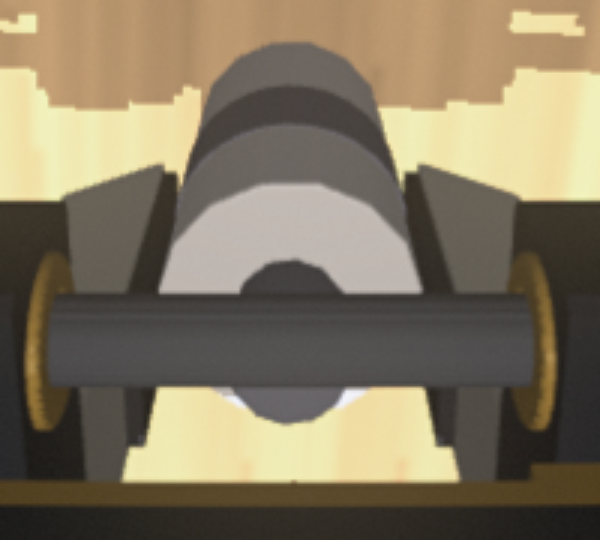

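Emit:
{"name": "step_arm", "arguments": {"moves": [0,0,-0.3,0.05,0,0,1,0,0,-0.6,0,0,0,1,0,0,-1,0,0,0,1,0,0,-1,0,0,0,1,0,0,-1,0,0,0,1,0,0,-1,0,0,0,1,0,0,-1,0,0,0,1,0,0,-1,0,0,0,1]}}

```text
time: 46.87
tool_pos: [609.2, 249.4, 195.8]
tcp_rot: [-3.133, 0.0, 1.629]
contact_force: [0.4, -0.0, -0.8]
grip_width: 37.5
```

```bash
python3 - <<'E'
from h import *
to([640,-131.4,210],1.629)
E
```

```text
t46.9 [609.2 249.4 195.8] [-3.133  0.     1.629] F [ 0.4 -0.  -0.8] w37.5
shift/20: [-19.1    0.43  -0.7 ] turn/4: [-0.12  0.01 -0.  ]
```

Emit:
{"name": "step_arm", "arguments": {"moves": [-0.7,0.02,-0.6,-0.1,0,0,1,-1,0.02,-0.4,0,0,0,1,-1,0.02,0,0,0,0,1,-1,0.02,0,0,0,0,1,-1,0.02,0,0,0,0,1,-1,0.02,0,0,0,0,1,-1,0.02,0,0,0,0,1,-1,0.02,0,0,0,0,1]}}

```text
time: 47.53
tool_pos: [623.0, 88.8, 231.3]
tcp_rot: [3.123, -0.001, 1.635]
contact_force: [0.7, 0.1, -1.0]
grip_width: 37.1
```

Emit:
{"name": "step_arm", "arguments": {"moves": [-1,0.02,0,0,0,0,1,-1,0.02,0,0,0,0,1,-1,0.02,0,0,0,0,1,-1,0.02,0,0,0,0,1,-1,0.02,0,0,0,0,1,-1,0.02,0,0,0,0,1,-1,0.02,0,0,0,0,1,-1,0.02,0,0,0,0,1]}}

```text
time: 48.2
tool_pos: [632.6, -86.8, 237.4]
tcp_rot: [3.12, 0.003, 1.632]
contact_force: [-0.4, 0.8, -0.9]
grip_width: 37.1
```

```bash
python3 - <<'E'
from h import *
to([640,-131.4,160],1.629)
E
```

```text
t48.2 [632.6 -86.8 237.4] [3.120e+00 3.000e-03 1.632e+00] F [-0.4  0.8 -0.9] w37.1
shift/20: [-2.23  0.15  3.88] turn/4: [0.31 0.05 0.04]
```

Emit:
{"name": "step_arm", "arguments": {"moves": [-0.8,0.05,0.4,0.3,0.05,0.04,1,-0.8,0.05,0.8,0,0,0,1,-0.4,0,0.8,0,0,0,1,0,0,0.8,0,0,0,1,0,0,0.8,0,0,0,1,0,0,0.6,0,0,0,1,0,0,0,0,0,0,1]}}

```text
time: 48.78
tool_pos: [634.1, -142.7, 156.3]
tcp_rot: [3.136, 0.007, 1.619]
contact_force: [-0.6, -0.2, -0.8]
grip_width: 37.3
```

```bash
python3 - <<'E'
from h import *
to([640,-131.4,110],1.629)
o,im=shot('wrist','w18.png')
E
```

```text
t48.8 [ 634.1 -142.7  156.3] [3.136 0.007 1.619] F [-0.6 -0.2 -0.8] w37.3
shift/20: [0.56 0.31 2.31] turn/4: [ 0.08  0.1  -0.14]
```

View pics/w18.png

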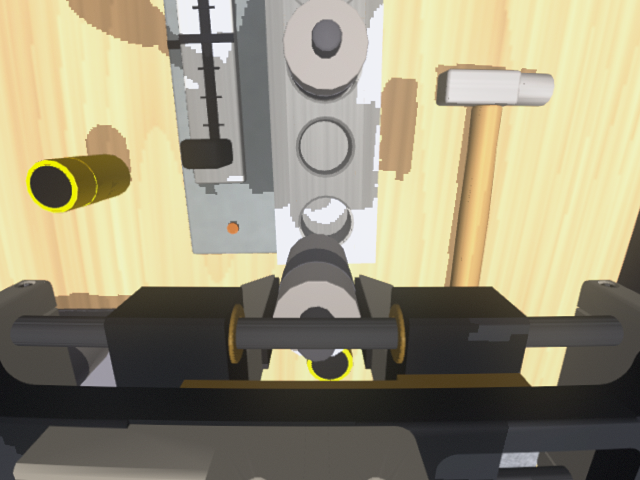

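Emit:
{"name": "step_arm", "arguments": {"moves": [0.5,0.3,0,0.08,0.1,-0.14,1,0.1,0.05,0.4,0,0,0,1,0,0,0.5,0,0,0,1,0,0,0.5,0,0,0,1,0,0,0.3,0,0,0,1,0,0,0,0,0,0,1]}}

```text
time: 49.33
tool_pos: [643.3, -129.7, 125.4]
tcp_rot: [3.134, 0.003, 1.631]
contact_force: [-1.4, -0.4, -0.6]
grip_width: 37.5
```

```bash
python3 - <<'E'
from h import *
to([640,-131.4,108],1.629)
o,im=shot('wrist','w19.png')
print(proj('wrist',[[636.4,-74,51],[639.9,-131.9,51]],corr(o)))
cv2.imwrite('pics/w19c.png',cv2.resize(im[60:330,220:420],None,fx=2.2,fy=2.2))
E
```

```text
t49.3 [ 643.3 -129.7  125.4] [3.134e+00 3.000e-03 1.631e+00] F [-1.4 -0.4 -0.6] w37.5
shift/20: [-0.07 -0.18  0.87] turn/4: [0.11 0.04 0.03]
[[312.4461811  167.06278404]
 [312.65890493 249.46068549]]
```

View pics/w19c.png

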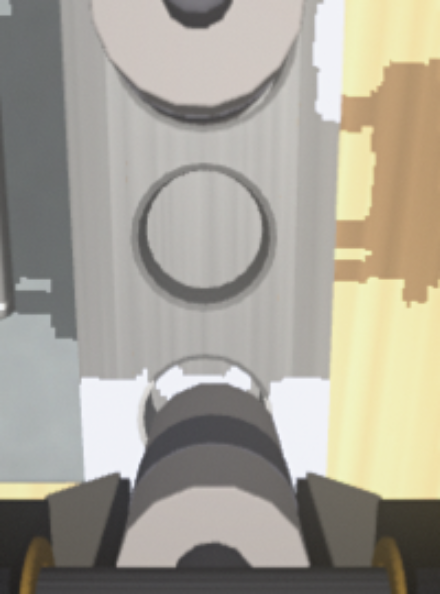

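Emit:
{"name": "step_arm", "arguments": {"moves": [-0.07,-0.18,0.2,0.1,0.04,0.03,1,0,0,0.3,0,0,0,1,0,0,0.2,0,0,0,1,0,0,0,0,0,0,1]}}

```text
time: 49.72
tool_pos: [639.8, -131.9, 111.0]
tcp_rot: [3.14, 0.0, 1.629]
contact_force: [0.3, -1.3, -1.8]
grip_width: 37.0
```

```bash
python3 - <<'E'
from h import *
to([640,-131.4,100],1.629)
E
```

```text
t49.7 [ 639.8 -131.9  111. ] [3.14  0.    1.629] F [ 0.3 -1.3 -1.8] w37.0
shift/20: [0.03 0.01 0.55] turn/4: [ 0.02  0.   -0.01]
```

Emit:
{"name": "step_arm", "arguments": {"moves": [0.03,0,0.2,0.02,0,0,1,0,0,0.2,0,0,0,1,0,0,0.2,0,0,0,1,0,0,0.2,0,0,0,1,0,0,0.2,0,0,0,1]}}

```text
time: 50.13
tool_pos: [640.4, -131.7, 90.2]
tcp_rot: [3.14, 0.001, 1.628]
contact_force: [-0.6, -0.4, -2.2]
grip_width: 37.0
```

Emit:
{"name": "step_arm", "arguments": {"moves": [0,0,0.3,0,0,0,1,0,0,0.3,0,0,0,1,0,0,0.3,0,0,0,1,0,0,0.15,0,0,0,1]}}

```text
time: 50.47
tool_pos: [640.3, -131.6, 66.5]
tcp_rot: [3.14, 0.001, 1.628]
contact_force: [-0.0, 0.1, -1.2]
grip_width: 37.3
```

Emit:
{"name": "step_arm", "arguments": {"moves": [0,0,0.08,0,0,0,1,0,0,0.08,0,0,0,1]}}

```text
time: 50.63
tool_pos: [640.5, -131.8, 65.2]
tcp_rot: [3.14, 0.001, 1.629]
contact_force: [-5.9, 2.6, 18.1]
grip_width: 37.5
```

Emit:
{"name": "step_arm", "arguments": {"moves": [0,0,-0.03,0,0,0,0,0,0,0,0,0,0,-0.3,0,0,0,0,0,0,-0.35,0,0,0,0,0,0,-0.35,0,0,0,0,0,0,-0.35,0,0,-0.5,0,0,0,-0.35,0,0,-0.8,0,0,0,-0.35,0,0,-1,0,0,0,-0.35]}}

```text
time: 51.3
tool_pos: [638.3, -131.1, 110.0]
tcp_rot: [-3.136, -0.001, 1.628]
contact_force: [0.8, 0.1, -0.0]
grip_width: 61.9
```

Emit:
{"name": "step_arm", "arguments": {"moves": [0,0,-1,0,0,0,-0.4,0,0,-1,0,0,0,-0.4,0,0,-1,0,0,0,-0.4,0,0,-1,0,0,0,-0.4,0.9,-0.4,0,0,0,0,-0.4,0.9,-0.4,0,0,0,0,-0.4,0.9,-0.4,0,0,0,0,-0.4,0.9,-0.4,0,0,0,0,-0.4]}}

```text
time: 51.97
tool_pos: [604.9, -63.6, 204.5]
tcp_rot: [3.134, 0.004, 1.623]
contact_force: [0.9, 0.9, 1.7]
grip_width: 64.2
```

```bash
python3 - <<'E'
from h import *
to([437,310,180],1.629)
o,im=shot('scene','s4.png')
cv2.imwrite('pics/s4c.png',cv2.resize(im[100:330,100:500],None,fx=2,fy=2,interpolation=cv2.INTER_CUBIC))
E
```

```text
t52.0 [604.9 -63.6 204.5] [3.134 0.004 1.623] F [0.9 0.9 1.7] w64.2
shift/20: [19.1  -7.42  1.09] turn/4: [ 0.11  0.06 -0.09]
```

View pics/s4c.png

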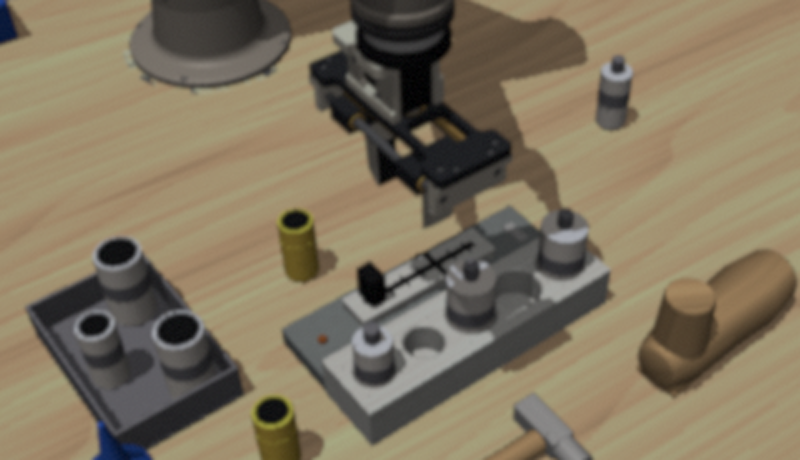

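Emit:
{"name": "step_arm", "arguments": {"moves": [0.95,-0.4,0,0.1,0.05,-0.08,-0.4,0.95,-0.4,0,0,0,0,-0.4,0.95,-0.4,0,0,0,0,-0.4,0.95,-0.4,0,0,0,0,-0.4,0.95,-0.4,0,0,0,0,-0.4,0.95,-0.4,0,0,0,0,-0.4,0.95,-0.4,0,0,0,0,-0.4,0.95,-0.4,0,0,0,0,-0.4]}}

```text
time: 52.68
tool_pos: [528.5, 91.7, 210.4]
tcp_rot: [3.135, 0.0, 1.629]
contact_force: [0.2, 0.5, 0.5]
grip_width: 64.4
```

Emit:
{"name": "step_arm", "arguments": {"moves": [0.95,-0.4,0,0.1,0.05,0,-0.4,0.95,-0.4,0,0,0,0,-0.4,0.95,-0.4,0,0,0,0,-0.4,0.95,-0.4,0,0,0,0,-0.4,0.95,-0.4,0,0,0,0,-0.4,0.95,-0.4,0,0,0,0,-0.4,0.95,-0.4,0,0,0,0,-0.4,0,0,0,0,0,0,-0.4]}}

```text
time: 53.35
tool_pos: [460.6, 229.7, 216.7]
tcp_rot: [3.137, -0.005, 1.631]
contact_force: [-0.7, -0.4, -0.5]
grip_width: 64.3
```

```bash
python3 - <<'E'
from h import *
to([437,320,150],1.629)
o,im=shot('wrist','w20.png')
E
```

```text
t53.4 [460.6 229.7 216.7] [ 3.137 -0.005  1.631] F [-0.7 -0.4 -0.5] w64.3
shift/20: [ 4.56 -0.92  3.35] turn/4: [ 0.06 -0.08  0.03]
```

View pics/w20.png

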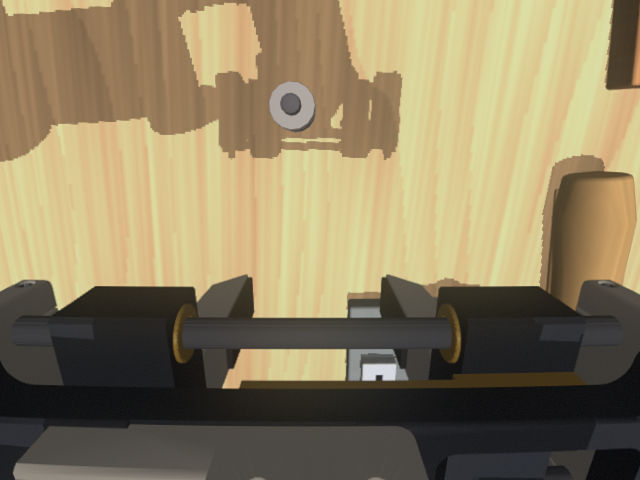

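```bash
python3 - <<'E'
from h import *
o=get_obs()
print(onz('wrist',[(292,105)],78,corr(o)))
E
```

```text
[[434.53786614 329.02513352  78.        ]]
```

Emit:
{"name": "step_arm", "arguments": {"moves": [0.9,-0.2,0.2,0.06,-0.08,0.03,-0.4,0.9,-0.2,0.3,0,0,0,-0.4,0.9,-0.2,0.5,0,0,0,-0.4,0.9,-0.2,0.6,0,0,0,-0.4,0.5,-0.1,0.7,0,0,0,-0.4,0,0,0.7,0,0,0,-0.4,0,0,0.5,0,0,0,-0.4,0,0,0,0,0,0,-0.4]}}

```text
time: 54.07
tool_pos: [444.4, 307.9, 148.2]
tcp_rot: [3.132, 0.002, 1.625]
contact_force: [0.1, -1.4, -0.6]
grip_width: 64.5
```

```bash
python3 - <<'E'
from h import *
to([437,326,110],1.629)
o,im=shot('wrist','w21.png')
E
```

```text
t54.1 [444.4 307.9 148.2] [3.132e+00 2.000e-03 1.625e+00] F [ 0.1 -1.4 -0.6] w64.5
shift/20: [ 0.93 -0.34  1.9 ] turn/4: [ 0.14  0.03 -0.05]
```

View pics/w21.png

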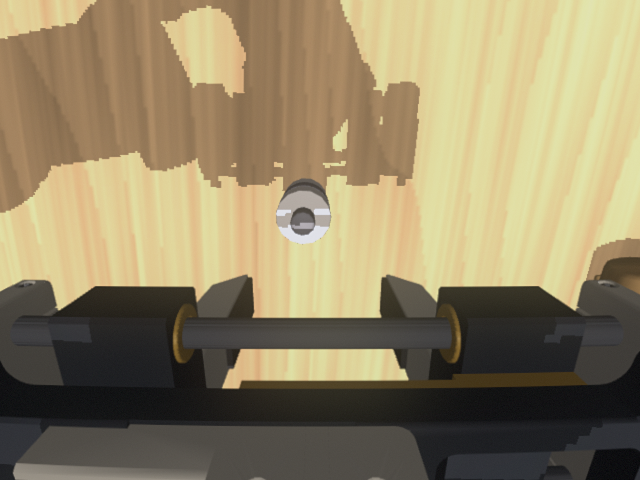

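```bash
python3 - <<'E'
from h import *
o=dict(tool_pos=np.array([444.4,307.9,148.2]),tcp_rot=np.array([3.132,.002,1.625]))
P=onz('wrist',[(303.3,217),(303,220)],[78,96],corr(o));print(P)
to([P[0][0],P[0][1],105],1.629)
E
```

```text
[[433.41290907 330.17266338  78.        ]
 [433.61707695 332.32583024  96.        ]]
t54.1 [444.8 308.  149.2] [3.131e+00 1.000e-03 1.625e+00] F [-0.4 -0.   0.3] w64.1
shift/20: [ 1.14 -0.53  2.2 ] turn/4: [ 0.16  0.02 -0.06]
```

Emit:
{"name": "step_arm", "arguments": {"moves": [0.7,-0.35,0,0.16,0,-0.06,-0.4,0.45,-0.18,0.3,0,0,0,-0.4,0,0,0.6,0,0,0,-0.4,0,0,0.6,0,0,0,-0.4,0,0,0.3,0,0,0,-0.4,0,0,0,0,0,0,-0.4]}}

```text
time: 54.62
tool_pos: [437.3, 329.9, 115.8]
tcp_rot: [3.133, -0.001, 1.625]
contact_force: [0.3, 0.2, 0.3]
grip_width: 64.5
```

```bash
python3 - <<'E'
from h import *
to([433.5,330.5,50],1.629)
o,im=shot('wrist','w22.png')
print(proj('wrist',[[433.5,330.5,78],[433.5,330.5,96]],corr(o)))
E
```

```text
t54.6 [437.3 329.9 115.8] [ 3.133e+00 -1.000e-03  1.625e+00] F [0.3 0.2 0.3] w64.5
shift/20: [ 0.04 -0.22  3.29] turn/4: [ 0.12 -0.02 -0.06]
[[312.10756156 264.12766905]
 [311.99653692 275.36500661]]
```

View pics/w22.png

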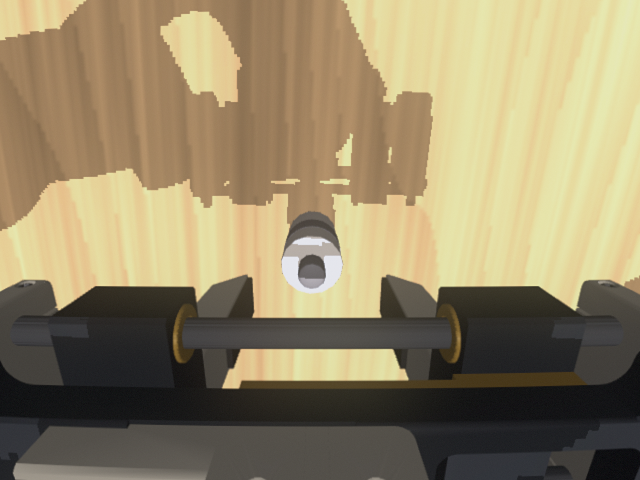

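Emit:
{"name": "step_arm", "arguments": {"moves": [0.04,-0.22,0.4,0.1,0,-0.06,-0.4,0,0,0.6,0,0,0,-0.4,0,0,0.6,0,0,0,-0.4,0,0,0.6,0,0,0,-0.4,0,0,0.6,0,0,0,-0.4,0,0,0.3,0,0,0,-0.4,0,0,0,0,0,0,-0.4]}}

```text
time: 55.25
tool_pos: [434.9, 331.4, 54.6]
tcp_rot: [3.134, -0.005, 1.629]
contact_force: [-0.4, -0.3, -0.1]
grip_width: 64.4
```

```bash
python3 - <<'E'
from h import *
to([433.5,330.5,50],1.629)
E
```

```text
t55.2 [434.9 331.4  54.6] [ 3.134 -0.005  1.629] F [-0.4 -0.3 -0.1] w64.4
shift/20: [-0.04 -0.08  0.23] turn/4: [ 0.11 -0.07 -0.  ]
```

Emit:
{"name": "step_arm", "arguments": {"moves": [-0.04,-0.08,0.22,0.11,-0.07,0,-0.4,0,0,0,0,0,0,-0.2,0,0,0,0,0,0,1,0,0,0,0,0,0,1,0,0,0,0,0,0,1,0,0,0,0,0,0,1,0,0,0,0,0,0,1]}}

```text
time: 55.83
tool_pos: [434.5, 331.2, 52.4]
tcp_rot: [3.139, -0.001, 1.629]
contact_force: [0.4, -0.5, -1.7]
grip_width: 37.5
```

```bash
python3 - <<'E'
from h import *
to([433.5,330.5,50],1.629)
o,im=shot('wrist','w23.png')
p=o['tool_pos'];print(proj('wrist',[[p[0],p[1],78]],corr(o)),proj('wrist',[[p[0],p[1]-1,78]],corr(o)))
cv2.imwrite('pics/w23c.png',cv2.resize(im[220:400,220:420],None,fx=3,fy=3))
E
```

```text
t55.8 [434.5 331.2  52.4] [ 3.139e+00 -1.000e-03  1.629e+00] F [ 0.4 -0.5 -1.7] w37.5
shift/20: [-0.03 -0.05  0.12] turn/4: [ 0.04 -0.02  0.  ]
[[319.91722471 316.91726821]] [[319.77511482 318.96383312]]
```

View pics/w23c.png

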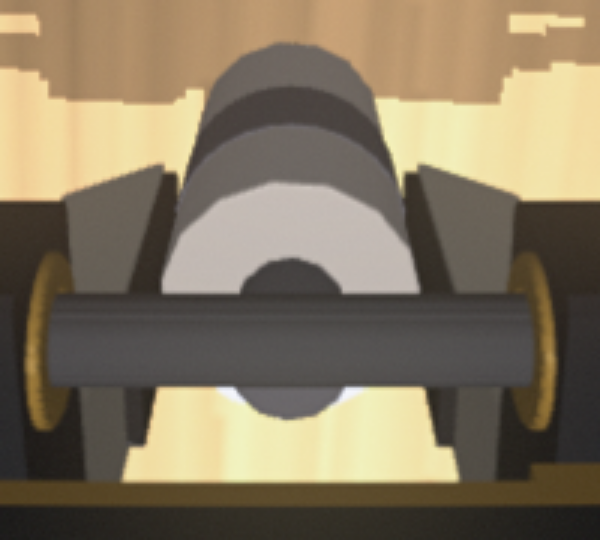

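Emit:
{"name": "step_arm", "arguments": {"moves": [0,0,-0.3,0.04,0,0,1,0,0,-0.6,0,0,0,1,0,0,-1,0,0,0,1,0,0,-1,0,0,0,1,0,0,-1,0,0,0,1,0,0,-1,0,0,0,1,0,0,-1,0,0,0,1,-0.4,0.2,-1,0,0,0,1]}}

```text
time: 56.55
tool_pos: [435.1, 322.1, 193.2]
tcp_rot: [-3.128, 0.004, 1.63]
contact_force: [-0.6, -0.2, -2.0]
grip_width: 37.5
```

```bash
python3 - <<'E'
from h import *
to([636.5,-73.4,205],1.629)
E
```

```text
t56.5 [435.1 322.1 193.2] [-3.128  0.004  1.63 ] F [-0.6 -0.2 -2. ] w37.5
shift/20: [-20.34   8.87  -0.64] turn/4: [-0.19  0.05  0.02]
```

Emit:
{"name": "step_arm", "arguments": {"moves": [-0.97,0.42,-0.3,-0.19,0.05,0,1,-0.97,0.42,-0.4,0,0,0,1,-0.97,0.42,0,0,0,0,1,-0.97,0.42,0,0,0,0,1,-0.97,0.42,0,0,0,0,1,-0.97,0.42,0,0,0,0,1,-0.97,0.42,0,0,0,0,1,-0.97,0.42,0,0,0,0,1]}}

```text
time: 57.22
tool_pos: [514.4, 168.7, 218.1]
tcp_rot: [3.13, -0.006, 1.637]
contact_force: [-0.5, -0.1, -1.7]
grip_width: 37.4
```

Emit:
{"name": "step_arm", "arguments": {"moves": [-0.97,0.42,0,0,0,0,1,-0.97,0.42,0,0,0,0,1,-0.97,0.42,0,0,0,0,1,-0.97,0.42,0,0,0,0,1,-0.97,0.42,0,0,0,0,1,-0.97,0.42,0,0,0,0,1,-0.97,0.42,0,0,0,0,1,-0.97,0.42,0,0,0,0,1]}}

```text
time: 57.88
tool_pos: [592.9, 10.0, 221.1]
tcp_rot: [3.132, -0.006, 1.637]
contact_force: [-0.2, -0.0, -1.8]
grip_width: 37.2
```

```bash
python3 - <<'E'
from h import *
to([636.5,-73.4,205],1.629)
E
```

```text
t57.9 [592.9  10.  221.1] [ 3.132 -0.006  1.637] F [-0.2 -0.  -1.8] w37.2
shift/20: [-4.31  1.89  0.8 ] turn/4: [ 0.14 -0.09  0.12]
```

Emit:
{"name": "step_arm", "arguments": {"moves": [-0.9,0.4,0,0.14,-0.09,0.1,1,-0.9,0.4,0,0,0,0,1,-0.9,0.4,0,0,0,0,1,-0.9,0.4,0.2,0,0,0,1,-0.5,0.2,0.3,0,0,0,1,0,0,0.3,0,0,0,1,0,0,0,0,0,0,1]}}

```text
time: 58.47
tool_pos: [635.0, -77.9, 205.0]
tcp_rot: [-3.14, -0.0, 1.625]
contact_force: [0.5, 0.7, -2.5]
grip_width: 37.6
```

```bash
python3 - <<'E'
from h import *
to([636.5,-73.4,125],1.629)
E
```

```text
t58.5 [635.  -77.9 205. ] [-3.14  -0.     1.625] F [ 0.5  0.7 -2.5] w37.6
shift/20: [0.22 0.09 4.  ] turn/4: [-0.03 -0.   -0.06]
```

Emit:
{"name": "step_arm", "arguments": {"moves": [0.22,0.09,0.4,0,0,-0.06,1,0,0,0.7,0,0,0,1,0,0,0.7,0,0,0,1,0,0,0.7,0,0,0,1,0,0,0.7,0,0,0,1,0,0,0.4,0,0,0,1,0,0,0,0,0,0,1]}}

```text
time: 59.05
tool_pos: [633.6, -62.7, 129.0]
tcp_rot: [-3.138, -0.004, 1.638]
contact_force: [0.3, 0.0, -1.8]
grip_width: 37.3
```

```bash
python3 - <<'E'
from h import *
to([636.5,-73.4,115],1.629)
E
```

```text
t59.0 [633.6 -62.7 129. ] [-3.138 -0.004  1.638] F [ 0.3  0.  -1.8] w37.3
shift/20: [-0.55  0.11  0.7 ] turn/4: [-0.06 -0.06  0.12]
```

Emit:
{"name": "step_arm", "arguments": {"moves": [-0.5,0.1,0,-0.05,-0.05,0.12,1,-0.05,0,0.2,0,0,0,1,0,0,0,0,0,0,1]}}

```text
time: 59.3
tool_pos: [636.8, -72.5, 125.7]
tcp_rot: [3.141, -0.0, 1.631]
contact_force: [0.0, 0.4, -1.8]
grip_width: 37.3
```

```bash
python3 - <<'E'
from h import *
to([636.5,-73.4,112],1.629)
E
```

```text
t59.3 [636.8 -72.5 125.7] [ 3.141 -0.     1.631] F [ 0.   0.4 -1.8] w37.3
shift/20: [-0.05 -0.02  0.68] turn/4: [ 0.01 -0.    0.03]
```

Emit:
{"name": "step_arm", "arguments": {"moves": [-0.05,-0.02,0.3,0,0,0.03,1,0,0,0.3,0,0,0,1,0,0,0.1,0,0,0,1,0,0,0,0,0,0,1]}}

```text
time: 59.63
tool_pos: [637.5, -74.4, 112.2]
tcp_rot: [3.137, 0.001, 1.628]
contact_force: [-0.6, 0.3, -1.4]
grip_width: 37.6
```

```bash
python3 - <<'E'
from h import *
to([636.5,-73.4,100],1.629)
E
```

```text
t59.6 [637.5 -74.4 112.2] [3.137e+00 1.000e-03 1.628e+00] F [-0.6  0.3 -1.4] w37.6
shift/20: [ 0.06 -0.05  0.61] turn/4: [ 0.06  0.01 -0.02]
```

Emit:
{"name": "step_arm", "arguments": {"moves": [0.05,-0.05,0.2,0.06,0,0,1,0,0,0.2,0,0,0,1,0,0,0.2,0,0,0,1,0,0,0.2,0,0,0,1,0,0,0.2,0,0,0,1]}}

```text
time: 60.05
tool_pos: [636.9, -73.5, 91.3]
tcp_rot: [3.14, 0.001, 1.628]
contact_force: [-0.1, -0.3, -1.2]
grip_width: 37.4
```

Emit:
{"name": "step_arm", "arguments": {"moves": [0,0,0.3,0,0,0,1,0,0,0.3,0,0,0,1,0,0,0.3,0,0,0,1,0,0,0.15,0,0,0,1]}}

```text
time: 60.38
tool_pos: [636.6, -73.4, 67.4]
tcp_rot: [3.141, 0.001, 1.628]
contact_force: [0.0, 0.4, -0.9]
grip_width: 37.4
```

Emit:
{"name": "step_arm", "arguments": {"moves": [0,0,0.1,0,0,0,1,0,0,0.08,0,0,0,1]}}

```text
time: 60.55
tool_pos: [636.8, -73.6, 67.0]
tcp_rot: [3.14, 0.002, 1.628]
contact_force: [-5.2, 1.1, 11.6]
grip_width: 37.5
```

Emit:
{"name": "step_arm", "arguments": {"moves": [0,0,-0.03,0,0,0,0,0,0,0,0,0,0,-0.3,0,0,0,0,0,0,-0.35,0,0,0,0,0,0,-0.35,0,0,0,0,0,0,-0.35,0,0,-0.5,0,0,0,-0.35,0,0,-0.8,0,0,0,-0.35,0,0,-1,0,0,0,-0.35]}}

```text
time: 61.22
tool_pos: [634.8, -73.1, 111.7]
tcp_rot: [-3.136, -0.0, 1.628]
contact_force: [0.3, 0.6, -0.6]
grip_width: 62.0
```

Emit:
{"name": "step_arm", "arguments": {"moves": [0,0,-1,0,0,0,-0.4,0,0,-1,0,0,0,-0.4,0,0,-1,0,0,0,-0.4,0,0,-1,0,0,0,-0.4,0,-0.8,-0.5,0,0,1,-0.4,0,-0.8,0,0,0,1,-0.4,0,-0.8,0,0,0,1,-0.4,0,-0.5,0,0,0,1,-0.4]}}

```text
time: 61.88
tool_pos: [579.1, -71.6, 216.3]
tcp_rot: [3.133, 0.001, 1.339]
contact_force: [-0.2, 0.5, -0.2]
grip_width: 64.3
```

```bash
python3 - <<'E'
from h import *
to([554,-81,210],0.058)
o,im=shot('wrist','w24.png')
o,im=shot('scene','s5.png')
cv2.imwrite('pics/s5c.png',cv2.resize(im[100:400,100:500],None,fx=2,fy=2,interpolation=cv2.INTER_CUBIC))
E
```

```text
t61.9 [579.1 -71.6 216.3] [3.133e+00 1.000e-03 1.339e+00] F [-0.2  0.5 -0.2] w64.3
shift/20: [-0.75 -1.12  0.3 ] turn/4: [ 0.12 -0.06 18.35]
```

View pics/s5c.png

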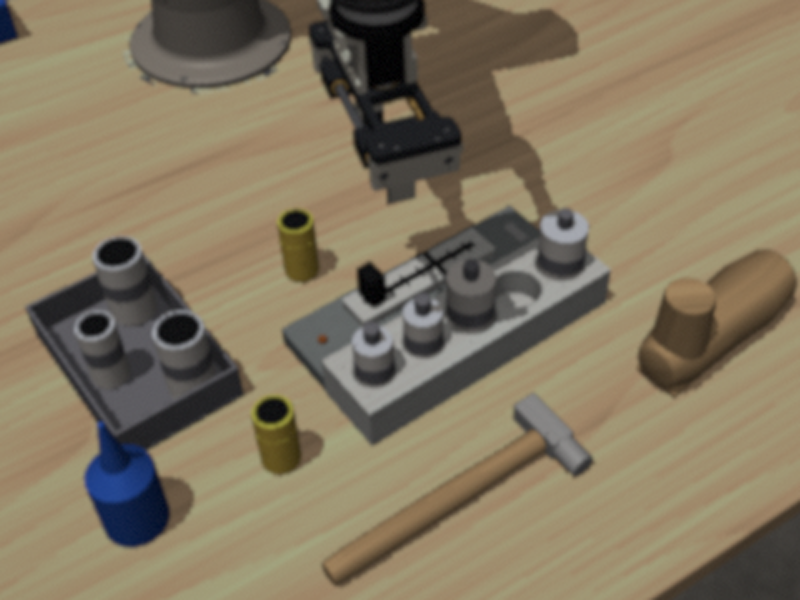

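All four cartridges are in wells, the three empties stand in the tray and the slider is still at off. I turn the jaws along the track.

Emit:
{"name": "step_arm", "arguments": {"moves": [-0.3,-0.5,0,0,0,1,-0.4,-0.3,-0.5,0,0,0,1,-0.4,0,0,0,0,0,1,-0.4,0,0,0,0,0,1,-0.4,0,0,0,0,0,1,-0.4,0,0,0,0,0,1,-0.4,0,0,0,0,0,1,-0.4,0,0,0,0,0,1,-0.4]}}

```text
time: 62.65
tool_pos: [560.9, -79.0, 218.6]
tcp_rot: [3.13, -0.006, 0.781]
contact_force: [-0.6, -0.0, 0.6]
grip_width: 64.0
```

Emit:
{"name": "step_arm", "arguments": {"moves": [0,0,0,0,0,1,-0.4,0,0,0,0,0,1,-0.4,0,0,0,0,0,1,-0.4,0,0,0,0,0,1,-0.4,0,0,0,0,0,1,-0.4,0,0,0,0,0,1,-0.4,0,0,0,0,0,1,-0.4,0,0,0,0,0,1,-0.4]}}

```text
time: 63.32
tool_pos: [567.1, -80.1, 219.6]
tcp_rot: [3.134, -0.013, 0.216]
contact_force: [-0.7, -0.7, -0.8]
grip_width: 64.2
```

```bash
python3 - <<'E'
from h import *
to([553,-81,150],0.058)
E
```

```text
t63.3 [567.1 -80.1 219.6] [ 3.134 -0.013  0.216] F [-0.7 -0.7 -0.8] w64.2
shift/20: [-0.75 -0.13  3.47] turn/4: [ 0.09 -0.2   2.27]
```

Emit:
{"name": "step_arm", "arguments": {"moves": [-0.4,0,0,0.09,-0.2,1,-0.4,-0.4,-0.1,0.2,0,0,1,-0.4,0,0,0.6,0,0,0.25,-0.4,0,0,0.8,0,0,0,-0.4,0,0,0.8,0,0,0,-0.4,0,0,0.6,0,0,0,-0.4,0,0,0,0,0,0,-0.4]}}

```text
time: 63.9
tool_pos: [556.9, -82.3, 159.3]
tcp_rot: [3.139, -0.005, 0.066]
contact_force: [-0.6, -0.1, -0.7]
grip_width: 64.1
```

```bash
python3 - <<'E'
from h import *
to([553,-81,90],0.058)
o,im=shot('wrist','w25.png')
print(proj('wrist',[[554,-81,79],[554,-81,39],[549.7,-1.1,39]],corr(o)))
E
```

```text
t63.9 [556.9 -82.3 159.3] [ 3.139 -0.005  0.066] F [-0.6 -0.1 -0.7] w64.1
shift/20: [-0.21 -0.09  3.46] turn/4: [ 0.03 -0.07  0.12]
[[317.48096054 248.6178258 ]
 [317.26225943 234.24571789]
 [222.79236602 233.10078984]]
```

View pics/w25.png

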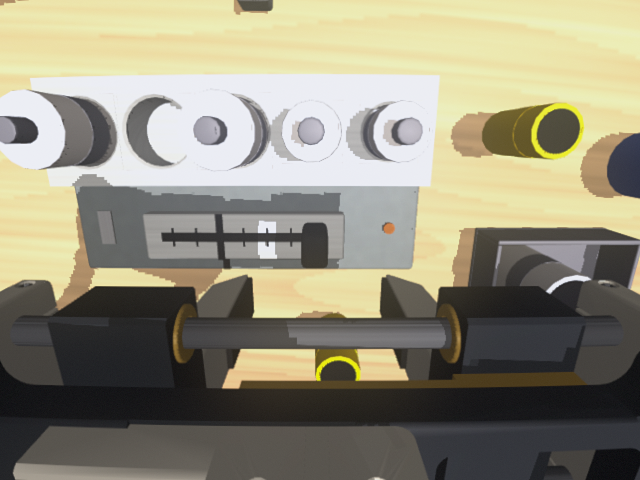

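Emit:
{"name": "step_arm", "arguments": {"moves": [-0.25,-0.09,0.4,0,-0.07,0.1,-0.4,-0.1,0,0.8,0,0,0,-0.4,0,0,0.8,0,0,0,-0.4,0,0,0.8,0,0,0,-0.4,0,0,0,0,0,0,-0.4]}}

```text
time: 64.37
tool_pos: [553.5, -81.8, 106.0]
tcp_rot: [3.136, -0.008, 0.063]
contact_force: [-0.6, -0.7, -0.2]
grip_width: 64.6
```

```bash
python3 - <<'E'
from h import *
to([553,-81,53],0.058)
E
```

```text
t64.4 [553.5 -81.8 106. ] [ 3.136 -0.008  0.063] F [-0.6 -0.7 -0.2] w64.6
shift/20: [-0.04 -0.06  2.65] turn/4: [ 0.08 -0.12  0.07]
```

Emit:
{"name": "step_arm", "arguments": {"moves": [-0.05,-0.05,0.4,0.08,-0.12,0.07,-0.4,-0.05,0,0.6,0,0,0,-0.4,-0.05,0,0.6,0,0,0,-0.4,0,0,0.6,0,0,0,-0.4,0,0,0.3,0,0,0,-0.4,0,0,0,0,0,0,-0.4]}}

```text
time: 64.87
tool_pos: [553.8, -81.6, 58.4]
tcp_rot: [3.14, -0.006, 0.058]
contact_force: [-0.6, 0.5, -0.3]
grip_width: 64.3
```

```bash
python3 - <<'E'
from h import *
to([553,-81,53],0.058)
E
```

```text
t64.9 [553.8 -81.6  58.4] [ 3.14  -0.006  0.058] F [-0.6  0.5 -0.3] w64.3
shift/20: [-0.04 -0.03  0.27] turn/4: [ 0.02 -0.09  0.  ]
```

Emit:
{"name": "step_arm", "arguments": {"moves": [-0.05,-0.03,0.27,0,-0.09,0,0.3,0,0,0,0,0,0,1,0,0,0,0,0,0,1,0,0,0,0,0,0,1,0,0,0,0,0,0,1,0,0,0,0,0,0,1,0,0,0,0,0,0,1,0,0,0,0,0,0,1]}}

```text
time: 65.53
tool_pos: [554.9, -81.0, 56.0]
tcp_rot: [3.139, -0.004, 0.058]
contact_force: [0.2, 2.0, -1.9]
grip_width: 19.8
```

```bash
python3 - <<'E'
from h import *
o=st()
to([549.8,o['tool_pos'][1]+79.9,52],0.058)
E
```

```text
t65.5 [554.9 -81.   56. ] [ 3.139 -0.004  0.058] F [ 0.2  2.  -1.9] w19.8
t65.5 [554.9 -81.   56. ] [ 3.139 -0.004  0.058] F [ 0.2  2.  -1.9] w19.8
shift/20: [-0.02 -4.    0.19] turn/4: [ 0.03 -0.06  0.  ]
```

Emit:
{"name": "step_arm", "arguments": {"moves": [0,-0.3,0,0,0,0,1,0,-0.5,0,0,0,0,1,0,-0.5,0,0,0,0,1,0,-0.5,0,0,0,0,1,0,-0.5,0,0,0,0,1,0,-0.5,0,0,0,0,1,0,-0.5,0,0,0,0,1,0,0,0,0,0,0,1]}}

```text
time: 66.2
tool_pos: [550.3, -8.7, 56.0]
tcp_rot: [3.137, -0.004, 0.06]
contact_force: [0.6, 0.4, -0.4]
grip_width: 20.0
```

```bash
python3 - <<'E'
from h import *
to([549.8,-1.1,54],0.058)
E
```

```text
t66.2 [550.3  -8.7  56. ] [ 3.137 -0.004  0.06 ] F [ 0.6  0.4 -0.4] w20.0
shift/20: [-0.01 -0.38  0.1 ] turn/4: [ 0.07 -0.06  0.03]
```

Emit:
{"name": "step_arm", "arguments": {"moves": [0,-0.25,0,0,0,0,1,0,-0.15,0,0,0,0,1,0,0,0,0,0,0,1,0,0,0,0,0,0,1]}}

```text
time: 66.53
tool_pos: [549.7, 1.2, 56.0]
tcp_rot: [3.137, -0.004, 0.061]
contact_force: [-0.1, -0.8, 0.1]
grip_width: 19.1
```

```bash
python3 - <<'E'
from h import *
to([549.8,-1.1,54],0.058)
o,im=shot('wrist','w26.png')
cv2.imwrite('pics/w26c.png',cv2.resize(im[200:420,200:440],None,fx=2.5,fy=2.5))
E
```

```text
t66.5 [549.7   1.2  56. ] [ 3.137 -0.004  0.061] F [-0.1 -0.8  0.1] w19.1
shift/20: [-0.    0.11  0.1 ] turn/4: [ 0.07 -0.06  0.05]
```

View pics/w26c.png

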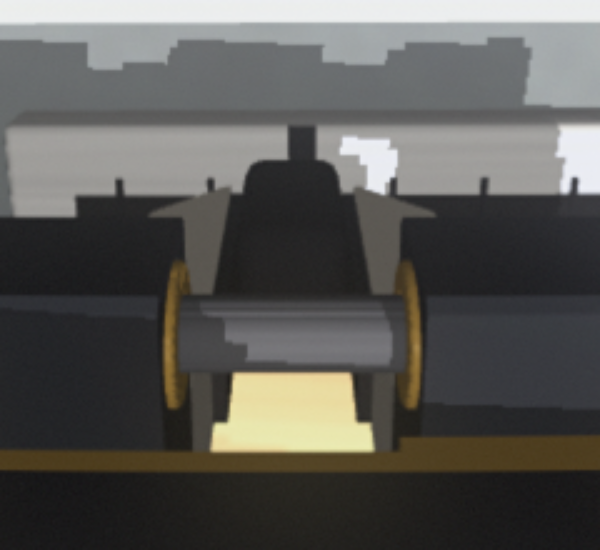

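Emit:
{"name": "step_arm", "arguments": {"moves": [0,0.12,0,0,0,0,1,0,0,0,0,0,0,1,0,0,0,0,0,0,1]}}

```text
time: 66.83
tool_pos: [549.9, -1.5, 56.0]
tcp_rot: [3.138, -0.004, 0.06]
contact_force: [-0.8, 2.4, 0.3]
grip_width: 19.5
```

Good (heat ≈ 0.0795). Release, rise and look.

Emit:
{"name": "step_arm", "arguments": {"moves": [0,0,0,0,0,0,0.4,0,0,0,0,0,0,0,0,0,0,0,0,0,-0.3,0,0,0,0,0,0,-0.4,0,0,0,0,0,0,-0.4,0,0,-0.4,0,0,0,-0.4,0,0,-0.8,0,0,0,-0.4,0,0,-1,0,0,0,-0.4]}}

```text
time: 67.5
tool_pos: [547.0, -1.9, 98.0]
tcp_rot: [3.14, 0.005, 0.058]
contact_force: [0.7, 0.1, -0.0]
grip_width: 63.4
```

Emit:
{"name": "step_arm", "arguments": {"moves": [0,0,-1,0,0,0,-0.4,0,0,-1,0,0,0,-0.4,-0.4,0,-1,0,0,0,-0.4,-0.8,0,-1,0,0,0,-0.4,-1,0,-0.5,0,0,0,-0.4,-0.5,0,0,0,0,0,-0.4,0,0,0,0,0,0,-0.4,0,0,0,0,0,0,-0.4]}}

```text
time: 68.17
tool_pos: [493.8, -5.0, 200.3]
tcp_rot: [3.138, -0.007, 0.058]
contact_force: [0.4, -0.7, 0.1]
grip_width: 64.2
```

```bash
python3 - <<'E'
from h import *
st()
o,im=shot('wrist','w27.png')
o2,im2=shot('top','t3.png')
cv2.imwrite('pics/t3c.png',cv2.convertScaleAbs(cv2.resize(im2[190:350,150:500],None,fx=2.28,fy=2.28,interpolation=cv2.INTER_CUBIC),alpha=1.8))
oo=corr(o);W=lambda i,z:(40,116-58*i,z)
from fit import pts,s
H=[121,0,121,111,111]
for i in (0,2,3,4): print(i,proj('wrist',pts(s.x,[W(i,H[i])]),oo).round(1))
E
```

```text
t68.2 [493.8  -5.  200.3] [ 3.138 -0.007  0.058] F [ 0.4 -0.7  0.1] w64.2
0 [[166.5  36.3]]
2 [[350.6  34.8]]
3 [[436.9  40.3]]
4 [[522.7  42.2]]
```

View pics/w27.png

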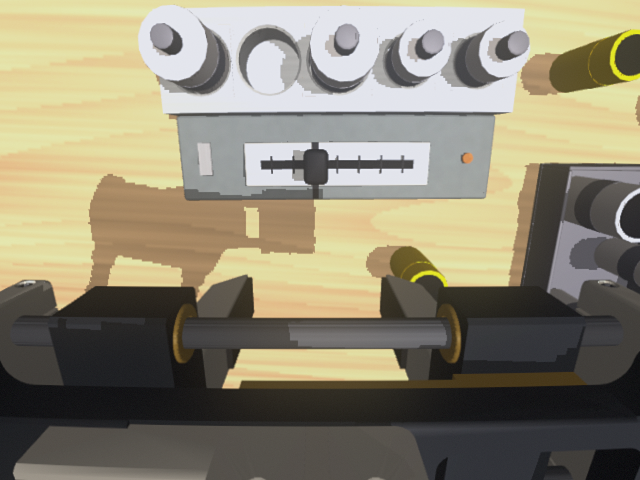

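View pics/t3c.png

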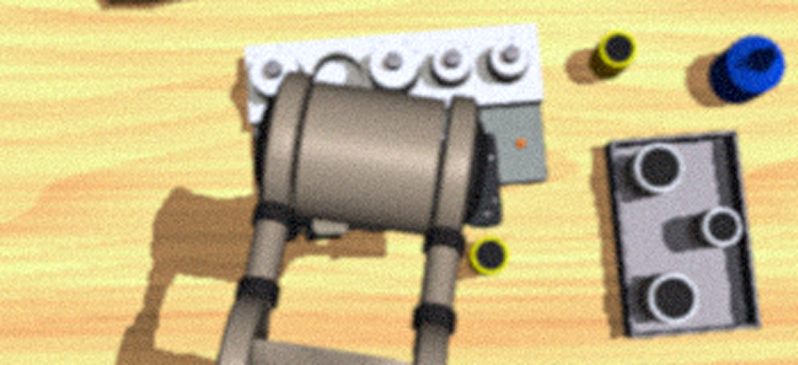

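```bash
python3 - <<'E'
from h import *
from fit import pts,s
o=dict(tool_pos=np.array([493.8,-5,200.3]),tcp_rot=np.array([3.138,-.007,.058]))
for P in [(80,-150,51),(0,-150,51),(0,150,51)]: print(proj('wrist',pts(s.x,[P]),corr(o)).round(1))
im=cv2.imread('pics/w27.png');cv2.imwrite('pics/w27c.png',cv2.resize(im[0:210,130:540],None,fx=1.95,fy=1.95,interpolation=cv2.INTER_CUBIC))
E
```

```text
[[527.3   9.6]]
[[514.6 112.6]]
[[166.1 112.3]]
```

View pics/w27c.png

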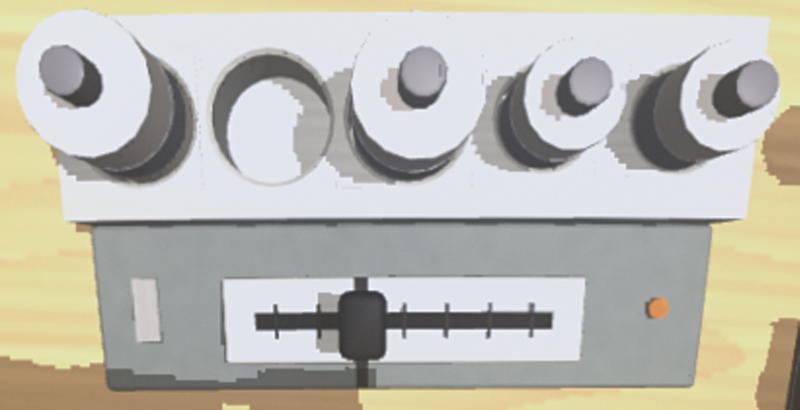

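```bash
python3 - <<'E'
from h import *
st(); print(close_job())
E
```

```text
t68.3 [494.   -5.  199.5] [ 3.138 -0.005  0.059] F [-0.2  0.2  0.2] w64.1
the job is handed in; nothing more can be done
None
```

The job is done and handed in at 68 s; the hand-in gives no verdict, so the result below rests on my own checks.

**What I did**
- I gripped the heat slider and slid it to the right-hand stop.
- With the heat off, I stood the three used-up cartridges (from wells 0, 2 and 3) upright in the tray.
- I loaded the four full cartridges I found on the bench. The two large ones went into wells 0 and 2, and the two small ones into wells 3 and 4. Well 1 is left empty.
- I then slid the heat up to the long tick.

**Last checks**
- **Slider:** it sits over the long tick in the close picture. From the arm's readings it moved about 79.5 mm from the stop, against 80 mm for the tick.
- **Full cartridges:** each one met the well floor within about 1 mm of the height I expected, and all stand upright, nozzle up.
- **Used-up cartridges:** all three stand inside the tray walls.
- **Left alone:** the bottle and both yellow look-alikes looked unmoved in the last top picture. The shoe last and the hammer looked in place in the scene picture just before the final slide.
- **Robot:** the arm is clear of everything, and force and finger readings were normal at hand-in.

**Disagreement:** in the last wrist picture, the nozzles appeared 3–7 pixels from where I predicted. The fixed block's right-hand rear corner was also about 4 pixels off, so I put most of it down to noise in the pose reading (a few mm at most).

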